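# Unlock the docking rail and push the lamp power unit home

### The job

The microscope's black lamp power unit has to go back into its dock. First pull the lock-out plug straight up out of its socket beside the docking rail and set it upright in the two-walled rest, its crossbar lying across the walls. Then gently push the power unit over the bench, squarely up against the rail's fence and along it, until it comes fully home against the end stop; do not ram it, and leave the amber bottle, the round dish, the brush and the slide tray where they are.

Things in the scene. Friction and masses are not known exactly. Their poses are not given: they have to be found in the camera images.
- unit: Lamp power unit: a loose black ribbed box, 100 mm (its x) by 140 mm (its y) by 80 mm high, 0.7 to 1 kg, too wide to grasp. Origin at the centre of its underside; z up. Plain flat upright sides; it slides on the bench with 3 to 8 N. Its lamp circuit is shock-sensitive: keep pushes below about 25 N (over 60 N spoils it).
- plug: Grey lock-out plug, loose, 0.16 kg. Origin at the centre of its shank's foot, z up. Steel shank 20 mm (x) by 14 mm (y; 20 mm at the bulged foot), z 0 to 42 mm. Crossbar z 42 to 66 mm, 30 mm wide (y), from x = -100 to +55 mm. Starts in the dock's socket, crossbar on the pillar's top, its long end barring the lane 60 to 84 mm above the bench.
- plug_tab (a point): Centre of the plug's grip tab, which stands on the crossbar straight above the shank (plug z 66 to 101 mm): 40 mm (x) by 26 mm (y), flat sides, 35 mm tall. Same axes as the plug. Grasp it from above, across y.
- dock: Docking rail, fixed. Origin on the bench at the gate, on the fence's face. y runs along the fence, the way the unit is pushed home; x points into the fence, away from the robot. Fence: aluminium strip 25 mm high, its face at x = 0, y from -320 to +280 mm. The lane lies before it, x -100 to 0. Unit home: long side flat on the fence, its centre at x = -50 mm, y 90 to 160 mm.
- socket (a point): Centre of the socket's mouth, on top of the grey pillar behind the fence (dock x 25 to 85, y -30 to 30 mm, 60 mm high). The plug's foot sits 42 mm deep. Sprung noses inside catch its bulged foot: pulling it straight up takes 8 to 25 N in the first 20 mm, then it comes free; lifted by 45 mm it is clear.
- contact (a joint): Sprung steel pad in the face of the end stop, a rigid grey block (100 mm wide, 60 mm high) that closes the lane. The stop is clamped anew each time, its face anywhere from dock y = 160 to 230 mm; its place is not reported: see it or feel it. 0 = pad free, 9 mm proud of the face; grows as the unit presses it; 0.009 m = unit against the block. Spring about 1 N: the unit stays where it is left.
- rest: Rest for the plug, fixed: base plate 110 by 100 mm, 5 mm thick, two walls 90 mm long along its y, tops 55 mm above the bench, 12 mm thick, inner faces at x = -25 and +25 mm. Origin under its centre. The shank hangs between the walls near the centre, the crossbar lies over their tops along the rest's x, either way round; the foot is then 13 mm above the bench.
- oil_bottle: Bystander: amber bottle, 36 mm across, 75 mm tall. Origin under its centre.
- petri_dish: Bystander: closed clear dish, 90 mm across, 16 mm high.
- brush: Bystander: brush, 170 mm long, lying on the bench.
- slide_tray: Bystander: flat white slide tray, 200 by 90 by 12 mm, lying on the bench.
Things that resemble listed ones, but are neither listed nor needed, are in the scene too. What is shaped like the unit but blue is not meant. Leave any red look-alike of the plug alone.

How it is judged (in metres and radians):
On the way, in this order (a step that is already met when the one before it is completed fails the run):
1. the plug is out of its socket, standing upright on the rest and let go (horizontal distance between plug and rest below 0.035 m and z of plug in the frame of rest between 0.006 and 0.02 m and angle between plug's own z axis and vertical below 0.15 rad and contact force between plug and the fingers below 0.1 N and linear speed of plug below 0.02 m/s), for 0.2 s.
2. the unit is home: square against the fence, the contact pad pressed in by the end stop (value of joint contact above 0.006 m and x of unit in the frame of dock between -0.056 and -0.044 m and angle between the y axis of unit and the y axis of dock, either way round below 0.06 rad and angle between unit's own z axis and vertical below 0.05 rad and y of unit in the frame of dock above 0.05 m and linear speed of unit below 0.01 m/s), for 0.2 s.
At the end, for the whole second after the job is handed in: Plug upright on the rest: foot within 35 mm of its centre, 6 to 20 mm above the bench, tilt under 0.15 rad. Unit at rest, past the gate, its long side within 6 mm of the fence and 0.06 rad of parallel, the contact pad pressed in by over 6 of its 9 mm (all of step 1 and all of step 2); the robot touches nothing.
It fails at once if the robot pushes the unit with more than 60 N (contact force between unit and the fingers above 60 N or contact force between unit and the arm above 60 N).
It fails at once if the unit is tipped by more than 0.3 rad or lifted by more than 25 mm (angle between unit's own z axis and vertical above 0.3 rad or height (world z) of unit above 0.025 m).
It fails at once if a bystander is moved by more than 30 mm (distance of any of oil_bottle, petri_dish, brush, slide_tray from where it was at the start of the episode above 0.03 m).
It also fails if it takes over 72 s, if anything falls off the work surface, if the arm or the gripper's body presses on something with over 40 N, if the wrist force passes 120 N, or if a joint passes its speed limit or range.

### The arm

A 6-joint arm with a two-finger parallel gripper is mounted at the origin on the work surface. World frame = base frame: x ahead of the robot, y to its left, z up, the work surface at z = 0. Lengths are in m, angles in degrees, forces in N, time in s.
With the tool pointing down it reaches from about 0.275 to 0.725 m from the base axis. Payload 15.9 kg.
Tool frame: the origin (TCP) lies midway between the tips of the shut fingers; the grasp point (between the pads) lies 19 mm behind it; z points along the fingers, x is the direction in which the jaws open and shut, and the axes are right-handed (so a half turn about z gives the same grasp; the last joint's range is limited). The gripper opens to 85 mm and grips with 20 to 120 N. Pads are 22 mm wide; open, the fingers measure 114 mm over their backs; the gripper's body (76 mm by 85 mm) begins 54 mm behind the grasp point. The pads swing forward as they close: fully open they stand 13 mm farther back than shut.
Start: joints at [-73.224, 12.198, -1.971, 75.831, 0, 90], TCP at [0.144, -0.479, 0.231] pointing down, gripper open.
Joint ranges: [-170.91, 170.91], [-42.67, 98.43], [-65.05, 77.54], [-120.47, 116.71], [-90, 82.35], [-180, 180]. Speed limits (degrees/s): [108.29, 108.29, 136.94, 147.25, 180, 180].

### API

Orientations are given as a 3x3 rotation matrix whose columns are the frame's x, y, z axes.
In Python, from bench import get_state, camera, finish_job gives the robot as it stands. The module is installed in compiled form; this text tells all that it offers.
- The arm moves only by the shell command python3 -m inch 'ROWS' [FORCE]. ROWS is JSON, a list of rows, each an object with "delta_pos": the shift along the tool's x, y, z as a fraction of full scale, a list of three; "rot": the turn, a rotation vector about the tool's x, y, z as a fraction of full scale, a list of three; "jaw": the closure, from 0 (fully open) to 1 (shut). In form: [{"delta_pos": [x, y, z], "rot": [wx, wy, wz], "jaw": jaw}, ...]. A call has 1 to 12 rows; each row shifts and turns the pose as measured when the row begins, along the tool's axes as they then stand; what a row does not reach is not made up. Full scale, the value 1, is 0.4 m for a shift and 180 degrees for a turn. A row lasts 1/8 s, in which the tool goes at most 62.5 mm and 10.7 degrees, less where a joint would pass 70% of its speed; a pose out of reach is approached as far as the arm can. A call with a number of a shift or a turn outside -1 to 1 is refused whole. A call with a gripper value outside its range is refused whole. The fingers move at their own pace and stop on an object; FORCE is the grip in N (left out, the last holds). Time passes only in rows, so rows that do not move let the fingers close. It gives the time, the measured TCP pose, the force and the opening at its end, in the units of the state.
- get_state(): the state, without advancing time (a new reading comes with each control period).
- camera(name): name is "side" or "top"; returns a dict with "pixels" (384x512x3 uint8, blue, green, red), "K" (3x3 intrinsics, pixels), "k1" (the pictures are not rectified: a ray, as slopes to the right and down, at radius r is drawn at 1 + k1 r^2 times it, then the intrinsics apply), "world_to_cam" (4x4, takes a point from world to camera coordinates). Camera axes: x right, y up, looking along -z (the intrinsics and any distortion apply to the point x, -y, -z); pixel columns grow to the right and rows downward; lengths in m; the calibration is good to about 2 mm. A picture is of the moment at which its call begins. There is no depth.
- finish_job(): hands the job in, once; it reports no verdict.
The state is a dict: "time_s": time; "joint_pos": joint angles; "qvel": joint speeds; "tau": joint torques, N m; "tool_pos": TCP position; "tool_rot": TCP orientation; "force": force on the tool from outside, world axes, zero at the start; "moment": the same for the moment, N m; "opening": finger opening in m.
Only numpy, scipy, OpenCV 4.12 (cv2) and the standard library are available. Lean on these libraries where they do the work, as an engineer would, in place of code of your own. Each camera call takes 0.05 s, during which the arm holds its last target. There are 200 camera calls.

## Working session

There is one attempt and no reset: what is moved stays moved. The work goes in short steps, Python scripts to look and compute and a shell command to move; the robot and the scene stay as the last step left them, time stands still between calls to the robot, and variables do not carry over. Pictures are saved under pics/ and viewed, about 8 in all and at most 12, crops included, and the job is handed in when it is done.

```bash
mkdir -p pics; cat > h.py <<'E'
import numpy as np, cv2
from bench import get_state, camera, finish_job
def snap(name,fn,crop=None,s=1):
    c=camera(name); im=c["pixels"]
    if crop: x0,y0,x1,y1=crop; im=im[y0:y1,x0:x1]
    im=cv2.resize(im,None,fx=s,fy=s,interpolation=cv2.INTER_CUBIC)
    cv2.imwrite("pics/"+fn,im); return c
def ray(c,u,v):
    K=c["K"]; d=np.array([(u-K[0,2])/K[0,0],(v-K[1,2])/K[1,1]]); p=d.copy()
    for _ in range(30): p=d/(1+c["k1"]*(p@p))
    M=np.array(c["world_to_cam"]); R=M[:3,:3]; o=-R.T@M[:3,3]
    return o,R.T@np.array([p[0],-p[1],-1])
def atz(c,u,v,z):
    o,d=ray(c,u,v); return o+d*(z-o[2])/d[2]
def tri(c1,p1,c2,p2):
    o1,d1=ray(c1,*p1); o2,d2=ray(c2,*p2)
    s=np.linalg.lstsq(np.c_[d1,-d2],o2-o1,rcond=None)[0]
    a=o1+s[0]*d1;b=o2+s[1]*d2
    return (a+b)/2,np.linalg.norm(a-b)
def proj(c,P):
    M=np.array(c["world_to_cam"]); q=M[:3,:3]@np.array(P)+M[:3,3]
    p=np.array([q[0],-q[1]])/-q[2]; p=p*(1+c["k1"]*(p@p)); K=c["K"]
    return K[0,0]*p[0]+K[0,2],K[1,1]*p[1]+K[1,2]
E
python3 - <<'E'
from h import *
import pickle
D={}
for n in("top","side"):
    c=snap(n,n+"0.png",s=1.56); D[n]=c
    M=np.array(c["world_to_cam"]);print(n,-M[:3,:3].T@M[:3,3],c["k1"])
pickle.dump(D,open("cams.pkl","wb"))
s=get_state();print(s["tool_rot"],s["force"],s["opening"],s["time_s"])
E
```

```text
top [ 0.17632591 -0.02267664  1.48305359] 0.046652773105784494
side [-0.15313006  0.76158599  0.93278808] -0.01023025188668253
[[ 2.88592020e-01 -9.57452124e-01 -2.75751983e-04]
 [-9.57451641e-01 -2.88592151e-01  9.61664519e-04]
 [-1.00032759e-03 -1.35095170e-05 -9.99999500e-01]] [-0.62734017 -0.13761786 -0.9853945 ] 0.08550628953172773 0.1
```

View pics/top0.png

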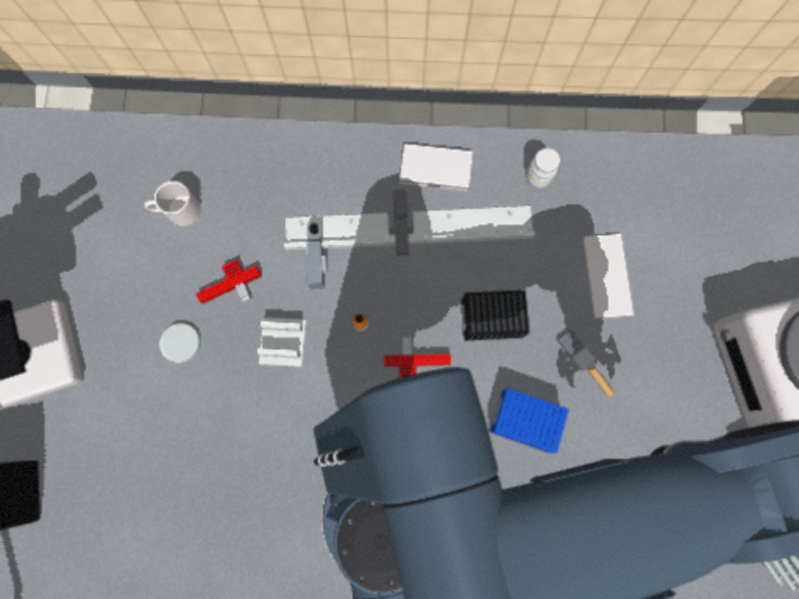

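View pics/side0.png

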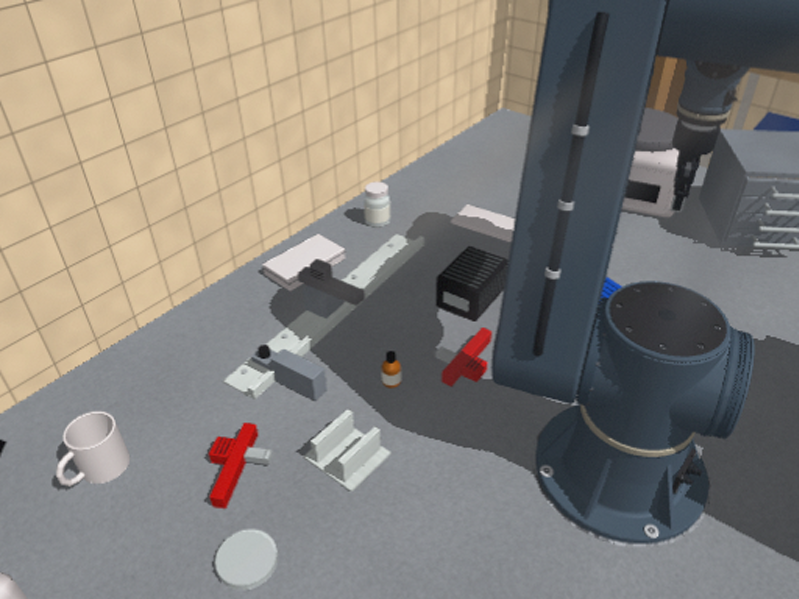

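The top view, shown at 1.56×, has the unit at (495,315), the plug at (400,220), the end stop at (315,255), the rest at (283,340) and the bottle at (360,320). Two red look-alikes and a blue box are also visible. I'll enlarge crops of both views.

```bash
python3 - <<'E'
from h import *
import pickle
D=pickle.load(open("cams.pkl","rb"))
def crop(n,b,s,fn):
    x0,y0,x1,y1=b; im=D[n]["pixels"][y0:y1,x0:x1]
    im=cv2.convertScaleAbs(im,alpha=1.5,beta=10)
    cv2.imwrite("pics/"+fn,cv2.resize(im,None,fx=s,fy=s,interpolation=cv2.INTER_CUBIC))
crop("top",(155,110,355,250),4,"t1.png")
crop("side",(140,130,340,280),4,"s1.png")
E
```

```text
(no output)
```

View pics/t1.png

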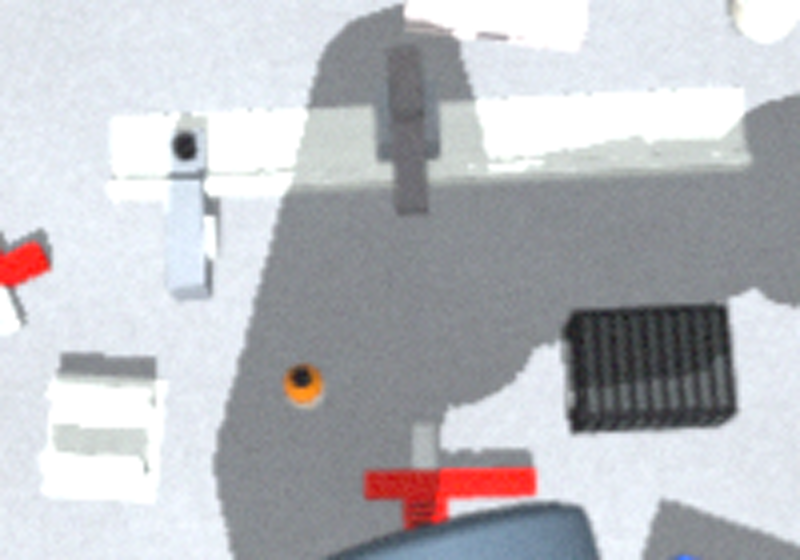

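View pics/s1.png

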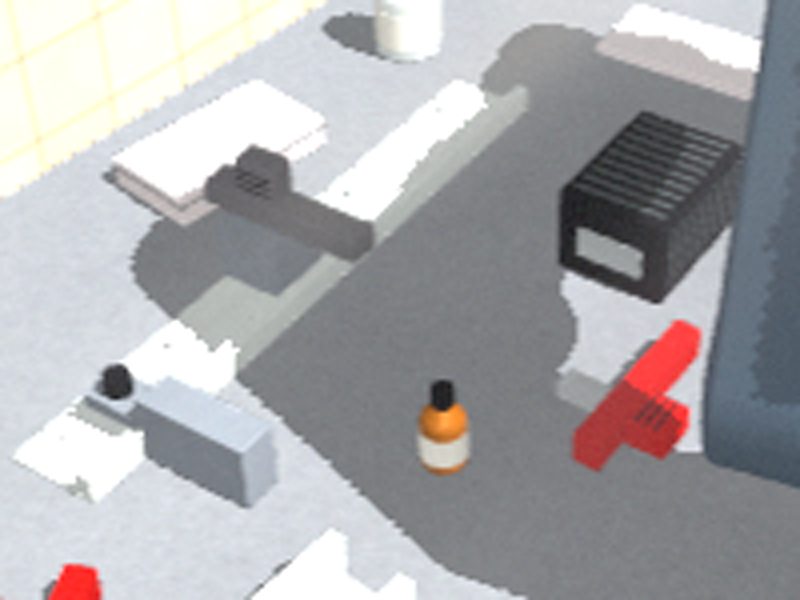

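The crops show the plug's crossbar at t1 (412, 45–213), with its long end toward the robot, and its tab at s1 (263,172). The stop block is at t1 (188, 180–297) and the unit at t1 (565–735, 305–432). Next I'll triangulate.

```bash
python3 - <<'E'
from h import *
import pickle
D=pickle.load(open("cams.pkl","rb"));T,S=D["top"],D["side"]
t=lambda u,v:(155+u/4,110+v/4); s=lambda u,v:(140+u/4,130+v/4)
P=lambda n,a,b:print(n,*[np.round(x,4) for x in tri(T,t(*a),S,s(*b))])
P("bar near top mid",(412,212),(357,222))
P("fence R foot",(750,166),(527,103))
P("stop near-left top",(170,297),(247,445))
P("stop near-right top",(209,297),(275,430))
P("bottle cap",(302,377),(442,385))
P("unit top NL",(568,318),(562,188))
P("unit top near-left",(571,430),(667,225))
P("unit topfarR",(726,308),(645,113))
Z=lambda n,a,z:print(n,np.round(atz(T,*t(*a),z)[:2],4))
Zs=lambda n,a,z:print(n,"side",np.round(atz(S,*s(*a),z)[:2],4))
Z("fence foot L",(108,198),0);Z("fence foot R",(750,166),0);Zs("foot R",(527,103),0);Zs("foot mid",(240,380),0)
Z("fence top L",(108,180),.025);Z("fence top R",(748,152),.025)
Z("bar near",(412,212),.084);Z("bar far",(407,45),.084)
for p in[(397,212),(427,212),(391,45),(423,45)]:Z("barc",p,.084)
for n,p in dict(FL=(566,316),FR=(726,305),NL=(571,432),NR=(735,424)).items():Z("unit "+n,p,.08)
Zs("unit FL top",(562,188),.08);Zs("unit NL top",(667,225),.08);Zs("unit FR top",(645,113),.08);Zs("unit NR top",(743,148),.08);Zs("unit FL bot",(562,265),0);Zs("unit NL bot",(658,302),0)
for p in[(58,377),(165,382),(45,497),(157,502)]:Z("rest",p,.055)
E
```

```text
bar near top mid [ 0.5821 -0.0096  0.0928] 0.0082
fence R foot [ 0.6622 -0.3301  0.0008] 0.0029
stop near-left top [0.5005 0.2027 0.0665] 0.0054
stop near-right top [0.5057 0.1701 0.052 ] 0.0063
bottle cap [0.4291 0.0787 0.0738] 0.0004
unit top NL [ 0.4904 -0.1524  0.0847] 0.0013
unit top near-left [ 0.3905 -0.1561  0.0924] 0.0021
unit topfarR [ 0.5057 -0.2931  0.0759] 0.0024
fence foot L [0.6069 0.2773]
fence foot R [ 0.6639 -0.3296]
foot R side [ 0.6614 -0.3315]
foot mid side [0.6078 0.1132]
fence top L [0.617  0.2736]
fence top R [ 0.6692 -0.3226]
bar near [ 0.581  -0.0117]
bar far [ 7.389e-01 -6.000e-04]
barc [0.5805 0.0017]
barc [ 0.5816 -0.025 ]
barc [0.7383 0.014 ]
barc [ 0.7395 -0.0152]
unit FL [ 0.4927 -0.1513]
unit FR [ 0.5085 -0.2918]
unit NL [ 0.3897 -0.1578]
unit NR [ 0.4029 -0.2995]
unit FL top side [ 0.4946 -0.1572]
unit NL top side [ 0.3996 -0.1693]
unit FR top side [ 0.5013 -0.2884]
unit NR top side [ 0.4068 -0.2963]
unit FL bot side [ 0.4915 -0.1562]
unit NL bot side [ 0.4006 -0.1663]
rest [0.4236 0.2971]
rest [0.4231 0.2017]
rest [0.3167 0.2989]
rest [0.3164 0.2008]
```

```bash
cat > ov.py <<'E'
from h import *
import sys
def fr(x,y,deg):
    a=np.radians(deg);R=np.array([[np.cos(a),-np.sin(a),0],[np.sin(a),np.cos(a),0],[0,0,1]]);return lambda p:R@np.array(p)+[x,y,0]
def box(im,c,f,lo,hi,off,s,col):
    C=[[(lo,hi)[i>>k&1][k] for k in range(3)] for i in range(8)]
    q=[((np.array(proj(c,f(p)))-off)*s) for p in C]
    for i in range(8):
        for k in range(3):
            j=i|1<<k
            if j!=i: cv2.line(im,tuple(np.int32(np.round(q[i]))),tuple(np.int32(np.round(q[j]))),col,1,cv2.LINE_AA)
def draw(D,dock,unit,rest,stop,fn,plug=True):
    out=[]
    for n,b,s in(("top",(160,110,350,245),4),("side",(140,130,335,315),3.2)):
        c=D[n];x0,y0,x1,y1=b
        im=cv2.resize(cv2.convertScaleAbs(c["pixels"][y0:y1,x0:x1],alpha=1.3),None,fx=s,fy=s,interpolation=cv2.INTER_CUBIC)
        B=lambda f,lo,hi,col:box(im,c,f,lo,hi,np.array([x0,y0]),s,col)
        d=fr(*dock);B(d,(0,-.32,0),(.006,.28,.025),(255,0,255));B(d,(.025,-.03,0),(.085,.03,.06),(0,255,255))
        B(d,(-.1,stop,0),(0,stop+.03,.06),(0,160,0))
        if plug:B(d,(-.045,-.015,.06),(.11,.015,.084),(0,255,0));B(d,(.035,-.013,.084),(.075,.013,.119),(0,128,255))
        B(fr(*unit),(-.05,-.07,0),(.05,.07,.08),(255,255,0))
        r=fr(*rest);B(r,(-.055,-.05,0),(.055,.05,.005),(255,0,0))
        for g in(-.037,.025):B(r,(g,-.045,.005),(g+.012,.045,.055),(0,0,255))
        cv2.imwrite("pics/"+fn+n+".png",im)
E
python3 - <<'E'
from ov import *
import pickle
D=pickle.load(open("cams.pkl","rb"))
draw(D,(.6335,-.0065,5.3),(.449,-.226,5),(.370,.249,0),.185,"o1")
E
```

```text
(no output)
```

View pics/o1top.png

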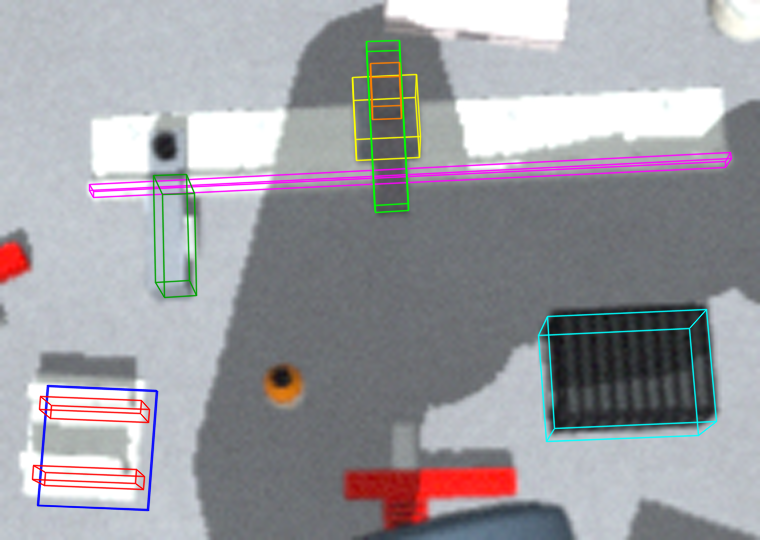

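View pics/o1side.png

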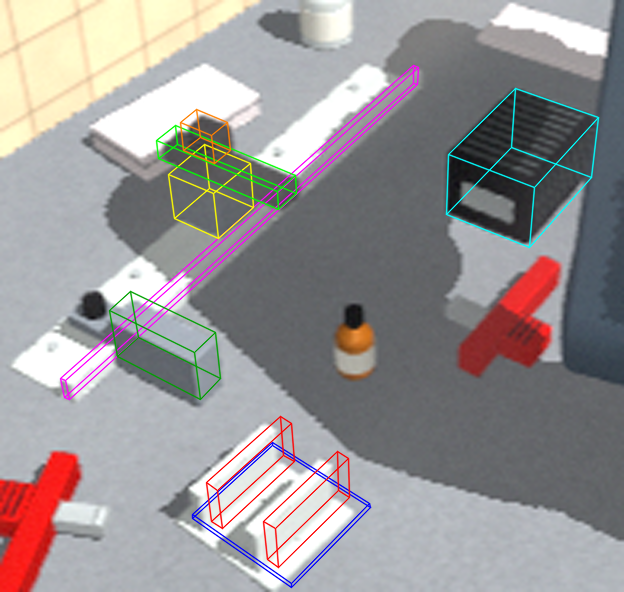

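The overlays match the dock, plug and unit to within a few mm. The rest is off by about a centimetre, so I'll view it closer.

```bash
python3 - <<'E'
from h import *
import pickle
D=pickle.load(open("cams.pkl","rb"))
a=D["top"]["pixels"][192:242,158:203]; b=D["side"]["pixels"][255:320,188:254]
f=lambda i,s:cv2.resize(i,None,fx=s,fy=s,interpolation=cv2.INTER_CUBIC)
a=f(a,8);b=f(b,6)
h=max(a.shape[0],b.shape[0]);o=np.zeros((h,a.shape[1]+b.shape[1],3),np.uint8);o[:a.shape[0],:a.shape[1]]=a;o[:b.shape[0],a.shape[1]:]=b
o=np.uint8(255*(o/255.)**1.8);cv2.imwrite("pics/rest.png",o);print(o.shape,a.shape)
E
```

```text
(400, 756, 3) (400, 360, 3)
```

View pics/rest.png

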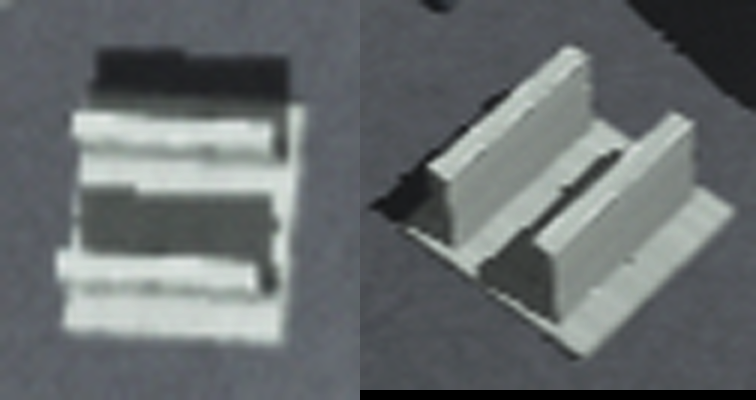

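```bash
python3 - <<'E'
from h import *
import pickle
D=pickle.load(open("cams.pkl","rb"));T,S=D["top"],D["side"]
t=lambda u,v:(158+u/8-.25,192+v/8-.25); s=lambda u,v:(188+(u-360)/6-.25,255+v/6-.25)
r=lambda x:np.round(x,4)
print("ctr tri",tri(T,t(164.5,200),S,s(562.5,147)))
print("top walls z.055",r(atz(T,*t(164.5,200),.055)),"plate",r(atz(T,*t(182,219),.005)))
for p in[(72,125),(272,135),(57,266),(257,277)]:print(r(atz(T,*t(*p),.055)))
print("side",r(atz(S,*s(562.5,147),.055)))
for p in[(441,174),(581,51),(546,243),(683,120)]:print(r(atz(S,*s(*p),.055)))
# plug: triangulate from tab & bar ends (t1/s1 crops)
t=lambda u,v:(155+u/4-.4,110+v/4-.4); s=lambda u,v:(140+u/4-.4,130+v/4-.4)
print("stop topR edge",[r(atz(T,*t(*p),.06)) for p in[(209,190),(209,297),(213,240)]])
print("tray/left edge",r(atz(T,588/1.5625,240/1.5625,.012)))
# tool base distance to reference
print("bar near end mid",tri(T,t(412,212),S,s(357,225)))
print("tab mid side z.10",r(atz(S,*s(263,172),.1015)))
E
```

```text
ctr tri (array([0.37918752, 0.26181734, 0.05148702]), np.float64(0.003302592149525137))
top walls z.055 [0.3801 0.262  0.055 ] plate [0.3788 0.2633 0.005 ]
[0.412  0.3058 0.055 ]
[0.4111 0.2169 0.055 ]
[0.349  0.3067 0.055 ]
[0.3477 0.2186 0.055 ]
side [0.3755 0.2632 0.055 ]
[0.4066 0.306  0.055 ]
[0.4057 0.2176 0.055 ]
[0.3467 0.3051 0.055 ]
[0.3441 0.2198 0.055 ]
stop topR edge [array([0.6024, 0.1756, 0.06  ]), array([0.5025, 0.1688, 0.06  ]), array([0.5555, 0.1688, 0.06  ])]
tray/left edge [ 0.6567 -0.4532  0.012 ]
bar near end mid (array([ 0.58341491, -0.00836268,  0.09171448]), np.float64(0.007198819649679709))
tab mid side z.10 [ 0.6848 -0.0034  0.1015]
```

```bash
python3 -m inch '[{"delta_pos":[-0.06,-0.132,0],"rot":[0,0,0],"jaw":0},{"delta_pos":[-0.06,-0.132,0],"rot":[0,0,0],"jaw":0},{"delta_pos":[-0.06,-0.132,0],"rot":[0,0,0],"jaw":0},{"delta_pos":[-0.06,-0.132,0],"rot":[0,0,0],"jaw":0},{"delta_pos":[-0.06,-0.132,0],"rot":[0,0,0],"jaw":0},{"delta_pos":[-0.06,-0.132,0],"rot":[0,0,0],"jaw":0},{"delta_pos":[-0.06,-0.132,0],"rot":[0,0,0],"jaw":0},{"delta_pos":[-0.06,-0.132,0],"rot":[0,0,0],"jaw":0},{"delta_pos":[-0.06,-0.132,0],"rot":[0,0,0],"jaw":0},{"delta_pos":[-0.06,-0.132,0],"rot":[0,0,0],"jaw":0},{"delta_pos":[0,0,0],"rot":[0,0,0.033],"jaw":0},{"delta_pos":[0,0,0],"rot":[0,0,0.033],"jaw":0}]'
cat > go.py <<'E'
# print tool-frame delta (fractions) to a world target and yaw of tool x
from h import *
import sys
s=get_state();p=np.array(s["tool_pos"]);R=np.array(s["tool_rot"])
t=np.array([float(a) for a in sys.argv[1:4]])
print("frac",np.round(R.T@(t-p)/.4,4),"pos",np.round(p,4),"xang",round(np.degrees(np.arctan2(R[1,0],R[0,0])),2),"zax",np.round(R[:,2],3),"F",np.round(s["force"],1),"op",round(s["opening"],4),"t",s["time_s"])
E
python3 go.py .685 -.003 .16
```

```text
time_s: 1.6
tool_pos: [0.5931, -0.0825, 0.2263]
tool_rot: [[0.078, -0.997, -0.006], [-0.997, -0.078, 0.003], [-0.003, 0.005, -1.0]]
force: [-0.5, -1.0, -0.0]
opening: 0.0853
frac [-0.1797 -0.2454  0.165 ] pos [ 0.5931 -0.0825  0.2263] xang -85.52 zax [-0.006  0.003 -1.   ] F [-0.5 -1.  -0. ] op 0.0853 t 1.6
```

```bash
python3 -m inch '[{"delta_pos":[-0.06,-0.082,0.04],"rot":[0,0,0],"jaw":0},{"delta_pos":[-0.06,-0.082,0.04],"rot":[0,0,0],"jaw":0},{"delta_pos":[-0.06,-0.082,0.04],"rot":[0,0,0],"jaw":0},{"delta_pos":[0,0,0],"rot":[0,0,0],"jaw":0}]'
python3 go.py .685 -.003 .086
python3 - <<'E'
from h import *
c=camera("top");d=camera("side")
f=lambda i:cv2.resize(i,None,fx=3.8,fy=3.8,interpolation=cv2.INTER_CUBIC)
o=np.hstack([f(c["pixels"][100:200,205:310]),f(cv2.convertScaleAbs(d["pixels"][120:220,160:262],alpha=1.6))])
cv2.imwrite("pics/ab.png",o);print(o.shape)
E
```

```text
time_s: 2.1
tool_pos: [0.6875, -0.0006, 0.1748]
tool_rot: [[0.076, -0.997, -0.008], [-0.997, -0.076, 0.003], [-0.003, 0.008, -1.0]]
force: [0.5, 0.2, 0.1]
opening: 0.0856
frac [0.0062 0.0049 0.222 ] pos [ 6.875e-01 -6.000e-04  1.748e-01] xang -85.66 zax [-0.008  0.003 -1.   ] F [0.5 0.2 0.1] op 0.0856 t 2.1
(380, 787, 3)
```

View pics/ab.png

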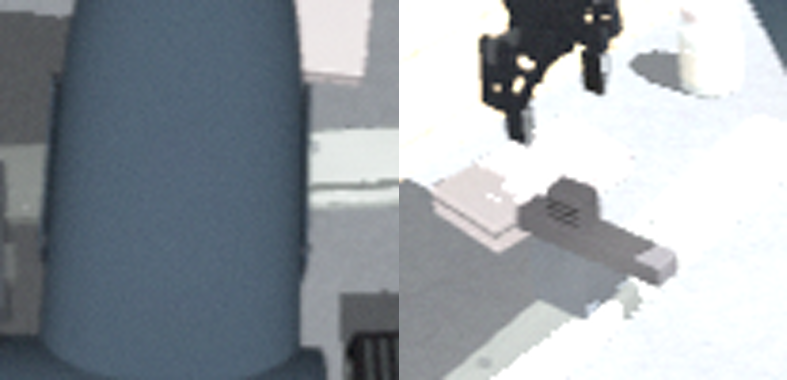

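The side view shows the open fingers at (515,130) and (595,85), straddling the tab at (570,205). I'll go down and grip.

```bash
python3 -m inch '[{"delta_pos":[0.005,0.005,0.074],"rot":[0,0,0],"jaw":0},{"delta_pos":[0,0,0.074],"rot":[0,0,0],"jaw":0},{"delta_pos":[0,0,0.06],"rot":[0,0,0],"jaw":0},{"delta_pos":[0,0,0.01],"rot":[0,0,0],"jaw":0},{"delta_pos":[0,0,0],"rot":[0,0,0],"jaw":0.3}]' 80
python3 go.py .685 -.003 .086
```

```text
time_s: 2.82
tool_pos: [0.6837, -0.0089, 0.0935]
tool_rot: [[0.07, -0.998, 0.0], [-0.998, -0.07, 0.002], [-0.002, -0.001, -1.0]]
force: [0.6, -0.2, 1.1]
opening: 0.0697
frac [-0.0145 -0.0042  0.0187] pos [ 0.6837 -0.0089  0.0935] xang -86.0 zax [ 0.     0.002 -1.   ] F [ 0.6 -0.2  1.1] op 0.0697 t 2.825
```

```bash
python3 -m inch '[{"delta_pos":[-0.0145,-0.004,0.012],"rot":[0,0,-0.004],"jaw":0.3},{"delta_pos":[0,0,0],"rot":[0,0,0],"jaw":0.3}]' 80;python3 go.py .685 -.003 .086
python3 -m inch '[{"delta_pos":[0,0,0],"rot":[0,0,0],"jaw":1},{"delta_pos":[0,0,0],"rot":[0,0,0],"jaw":1},{"delta_pos":[0,0,0],"rot":[0,0,0],"jaw":1},{"delta_pos":[0,0,0],"rot":[0,0,0],"jaw":1},{"delta_pos":[0,0,0],"rot":[0,0,0],"jaw":1},{"delta_pos":[0,0,0],"rot":[0,0,0],"jaw":1}]' 80; python3 go.py .685 -.003 .086
```

```text
time_s: 3.08
tool_pos: [0.6858, -0.0029, 0.0906]
tool_rot: [[0.083, -0.997, 0.003], [-0.997, -0.083, 0.002], [-0.001, -0.003, -1.0]]
force: [-0.2, 0.5, -1.2]
opening: 0.0597
frac [0.0002 0.0022 0.0115] pos [ 0.6858 -0.0029  0.0906] xang -85.25 zax [ 0.003  0.002 -1.   ] F [-0.2  0.5 -1.2] op 0.0597 t 3.075
time_s: 3.82
tool_pos: [0.6864, -0.0027, 0.0915]
tool_rot: [[0.083, -0.997, 0.005], [-0.997, -0.083, 0.002], [-0.001, -0.005, -1.0]]
force: [-0.0, 1.0, 1.0]
opening: 0.0248
frac [0.0006 0.0036 0.0138] pos [ 0.6864 -0.0027  0.0915] xang -85.23 zax [ 0.005  0.002 -1.   ] F [-0.  1.  1.] op 0.0248 t 3.825
```

```bash
python3 -m inch '[{"delta_pos":[0,0,-0.02],"rot":[0,0,0],"jaw":1},{"delta_pos":[0,0,-0.02],"rot":[0,0,0],"jaw":1},{"delta_pos":[0,0,-0.02],"rot":[0,0,0],"jaw":1},{"delta_pos":[0,0,-0.02],"rot":[0,0,0],"jaw":1}]' 120; python3 go.py .685 -.003 .17
```

```text
time_s: 4.32
tool_pos: [0.6857, -0.0028, 0.1249]
tool_rot: [[0.083, -0.997, 0.003], [-0.997, -0.083, 0.001], [-0.001, -0.003, -1.0]]
force: [0.6, -0.7, -1.7]
opening: 0.0238
frac [ 1.000e-04  1.400e-03 -1.128e-01] pos [ 0.6857 -0.0028  0.1249] xang -85.24 zax [ 0.003  0.001 -1.   ] F [ 0.6 -0.7 -1.7] op 0.0238 t 4.325
```

```bash
python3 -m inch '[{"delta_pos":[0,0,-0.06],"rot":[0,0,0],"jaw":1},{"delta_pos":[0,0,-0.06],"rot":[0,0,0],"jaw":1},{"delta_pos":[0,0,-0.05],"rot":[0,0,0.013],"jaw":1},{"delta_pos":[0,0,0],"rot":[0,0,0.013],"jaw":1},{"delta_pos":[0,0,0],"rot":[0,0,0],"jaw":1}]'; python3 go.py .379 .262 .19
```

```text
time_s: 4.95
tool_pos: [0.686, -0.0029, 0.199]
tool_rot: [[-0.0, -1.0, 0.007], [-1.0, 0.0, 0.002], [-0.002, -0.007, -1.0]]
force: [1.1, 0.2, -2.1]
opening: 0.024
frac [-0.6619  0.768   0.0184] pos [ 0.686  -0.0029  0.199 ] xang -90.02 zax [ 0.007  0.002 -1.   ] F [ 1.1  0.2 -2.1] op 0.024 t 4.95
```

```bash
python3 -m inch '[{"delta_pos":[-0.06,0.07,0],"rot":[0,0,0],"jaw":1},{"delta_pos":[-0.07,0.08,0],"rot":[0,0,0],"jaw":1},{"delta_pos":[-0.07,0.08,0],"rot":[0,0,0],"jaw":1},{"delta_pos":[-0.07,0.08,0],"rot":[0,0,0],"jaw":1},{"delta_pos":[-0.07,0.08,0],"rot":[0,0,0],"jaw":1},{"delta_pos":[-0.07,0.08,0],"rot":[0,0,0],"jaw":1},{"delta_pos":[-0.07,0.08,0],"rot":[0,0,0],"jaw":1},{"delta_pos":[-0.07,0.08,0],"rot":[0,0,0],"jaw":1},{"delta_pos":[-0.05,0.06,0],"rot":[0,0,0],"jaw":1},{"delta_pos":[0,0,0],"rot":[0,0,0],"jaw":1}]'; python3 go.py .379 .262 .15
```

```text
time_s: 6.2
tool_pos: [0.3939, 0.1032, 0.2076]
tool_rot: [[0.182, -0.983, -0.01], [-0.978, -0.182, 0.098], [-0.098, -0.008, -0.995]]
force: [1.1, 0.4, -0.7]
opening: 0.0241
frac [-0.3811 -0.0346  0.1825] pos [0.3939 0.1032 0.2076] xang -79.46 zax [-0.01   0.098 -0.995] F [ 1.1  0.4 -0.7] op 0.0241 t 6.2
```

```bash
cat >> go.py <<'E'
from scipy.spatial.transform import Rotation as Ro
yaw=np.radians(float(sys.argv[4]) if len(sys.argv)>4 else -90)
W=np.array([[np.cos(yaw),np.sin(yaw),0],[np.sin(yaw),-np.cos(yaw),0],[0,0,-1]])
print("rotfrac",np.round(Ro.from_matrix(R.T@W).as_rotvec()/np.pi,4),"q",np.round(s["joint_pos"],1),"qd",np.round(s["qvel"],1))
E
python3 go.py .379 .262 .19
```

```text
frac [-0.3909 -0.0354  0.083 ] pos [0.3939 0.1032 0.2076] xang -79.46 zax [-0.01   0.098 -0.995] F [ 1.1  0.4 -0.7] op 0.0241 t 6.2
rotfrac [0.0003 0.0314 0.0584] q [ 10.3   1.1 -18.3  70.1   5.6 179.8] qd [-0.3  1.   1.1 -0.7 -0.3 -0.3]
```

Joint 6 reached its 180° limit. The plug may lie either way round, so I'll turn it half a turn the other way before placing it.

```bash
python3 -m inch '[{"delta_pos":[0,0,0],"rot":[0,0.031,-0.02],"jaw":1},{"delta_pos":[0,0,0],"rot":[0,0,-0.055],"jaw":1},{"delta_pos":[0,0,0],"rot":[0,0,-0.055],"jaw":1},{"delta_pos":[0,0,0],"rot":[0,0,-0.055],"jaw":1},{"delta_pos":[0,0,0],"rot":[0,0,-0.055],"jaw":1},{"delta_pos":[0,0,0],"rot":[0,0,-0.055],"jaw":1},{"delta_pos":[0,0,0],"rot":[0,0,-0.055],"jaw":1},{"delta_pos":[0,0,0],"rot":[0,0,-0.055],"jaw":1},{"delta_pos":[0,0,0],"rot":[0,0,-0.055],"jaw":1},{"delta_pos":[0,0,0],"rot":[0,0,-0.055],"jaw":1},{"delta_pos":[0,0,0],"rot":[0,0,-0.055],"jaw":1},{"delta_pos":[0,0,0],"rot":[0,0,-0.055],"jaw":1}]'; python3 go.py .379 .262 .19 90
```

```text
time_s: 7.7
tool_pos: [0.4032, 0.1, 0.2085]
tool_rot: [[0.797, 0.603, 0.016], [0.603, -0.798, 0.001], [0.013, 0.009, -1.0]]
force: [0.5, -0.8, -1.6]
opening: 0.0238
frac [ 0.1955 -0.3598  0.0454] pos [0.4032 0.1    0.2085] xang 37.1 zax [ 0.016  0.001 -1.   ] F [ 0.5 -0.8 -1.6] op 0.0238 t 7.7
rotfrac [ 0.0045 -0.0024 -0.2939] q [ 14.1   1.8 -17.2  70.1  -0.2  67. ] qd [ -0.3   0.5   0.6  -0.1  -0.1 -81.7]
```

```bash
python3 -m inch '[{"delta_pos":[0,0,0],"rot":[0,0,-0.055],"jaw":1},{"delta_pos":[0,0,0],"rot":[0,0,-0.055],"jaw":1},{"delta_pos":[0,0,0],"rot":[0,0,-0.055],"jaw":1},{"delta_pos":[0,0,0],"rot":[0,0,-0.055],"jaw":1},{"delta_pos":[0,0,0],"rot":[0,0,-0.05],"jaw":1},{"delta_pos":[0,0,0],"rot":[0,0,0],"jaw":1},{"delta_pos":[0,0,0],"rot":[0,0,0],"jaw":1}]'; python3 go.py .379 .262 .18 90
```

```text
time_s: 8.57
tool_pos: [0.4078, 0.0996, 0.2085]
tool_rot: [[0.048, 0.999, 0.017], [0.999, -0.048, -0.0], [0.0, 0.017, -1.0]]
force: [0.3, -0.2, -0.6]
opening: 0.0245
frac [ 0.4021 -0.0926  0.0698] pos [0.4078 0.0996 0.2085] xang 87.25 zax [ 0.017 -0.    -1.   ] F [ 0.3 -0.2 -0.6] op 0.0245 t 8.575
rotfrac [ 0.0054  0.     -0.0153] q [ 13.9   2.3 -16.8  70.   -0.3  16.7] qd [-0.2  0.2  0.3 -0.  -0.1 -0.2]
```

```bash
python3 -m inch '[{"delta_pos":[0.07,-0.015,0],"rot":[0.005,0,-0.015],"jaw":1},{"delta_pos":[0.07,-0.015,0.01],"rot":[0,0,0],"jaw":1},{"delta_pos":[0.07,-0.015,0.01],"rot":[0,0,0],"jaw":1},{"delta_pos":[0.07,-0.015,0.01],"rot":[0,0,0],"jaw":1},{"delta_pos":[0.07,-0.015,0.01],"rot":[0,0,0],"jaw":1},{"delta_pos":[0.05,-0.005,0],"rot":[0,0,0],"jaw":1},{"delta_pos":[0,0,0],"rot":[0,0,0],"jaw":1}]'; python3 go.py .379 .262 .15 90
```

```text
time_s: 9.45
tool_pos: [0.3789, 0.265, 0.1918]
tool_rot: [[0.022, 1.0, 0.002], [1.0, -0.022, -0.0], [-0.0, 0.002, -1.0]]
force: [-0.2, -1.2, -1.4]
opening: 0.0244
frac [-7.400e-03  1.000e-04  1.045e-01] pos [0.3789 0.265  0.1918] xang 88.76 zax [ 0.002 -0.    -1.   ] F [-0.2 -1.2 -1.4] op 0.0244 t 9.45
rotfrac [ 0.0006  0.0001 -0.0069] q [ 35.    8.4 -12.4  69.2  -0.1  36.3] qd [-0.7 -0.4 -0.7  0.2 -0.3  0.4]
```

```bash
python3 -m inch '[{"delta_pos":[-0.007,0,0.07],"rot":[0,0,-0.006],"jaw":1},{"delta_pos":[0,0,0.05],"rot":[0,0,0],"jaw":1},{"delta_pos":[0,0,0],"rot":[0,0,0],"jaw":1}]'; python3 go.py .379 .262 .0865 90
python3 - <<'E'
from h import *
d=snap("side","pl.png",(170,200,300,340),4)
E
```

```text
time_s: 9.82
tool_pos: [0.3797, 0.2607, 0.143]
tool_rot: [[0.008, 1.0, 0.003], [1.0, -0.008, -0.001], [-0.001, 0.003, -1.0]]
force: [-0.5, -0.4, -1.2]
opening: 0.0239
frac [ 0.0034 -0.0021  0.1414] pos [0.3797 0.2607 0.143 ] xang 89.56 zax [ 0.003 -0.001 -1.   ] F [-0.5 -0.4 -1.2] op 0.0239 t 9.825
rotfrac [ 0.0009  0.0002 -0.0025] q [ 34.6   9.6 -18.2  62.1  -0.1  35. ] qd [-0.5 -1.   1.3  1.  -0.1  0.2]
```

View pics/pl.png

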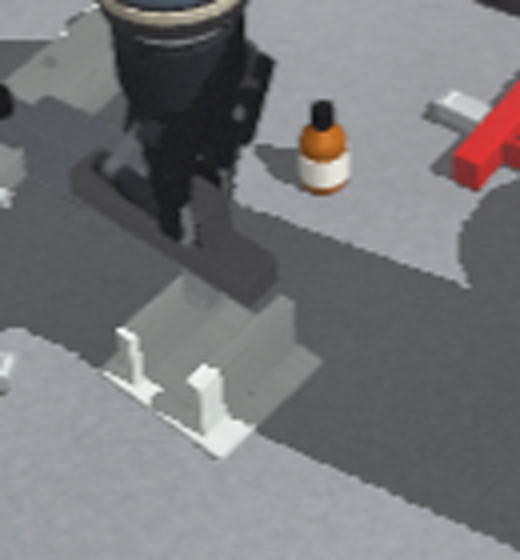

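The shank's foot shows at crop (203,300), over the gap between the walls. I'll compare that with the projection.

```bash
python3 - <<'E'
from h import *
import pickle
S=pickle.load(open("cams.pkl","rb"))["side"]
for z in(.069,.1,):
  p=proj(S,(.379,.262,z));print(z,(p[0]-170)*4,(p[1]-200)*4)
print(atz(S,170+203/4,200+302/4,.069))
E
```

```text
0.069 201.8022821773535 299.1676986182174
0.1 198.61094858351316 267.2212426793774
[0.37681475 0.26325386 0.069     ]
```

Good match. Lowering gently.

```bash
python3 -m inch '[{"delta_pos":[0,0,0.04],"rot":[0,0,0],"jaw":1},{"delta_pos":[0,0,0.04],"rot":[0,0,0],"jaw":1},{"delta_pos":[0,0,0.03],"rot":[0,0,0],"jaw":1},{"delta_pos":[0,0,0.015],"rot":[0,0,0],"jaw":1},{"delta_pos":[0,0,0],"rot":[0,0,0],"jaw":1}]'; python3 go.py .379 .262 .0865 90
```

```text
time_s: 10.5
tool_pos: [0.383, 0.2612, 0.0967]
tool_rot: [[0.012, 1.0, 0.008], [1.0, -0.012, 0.003], [0.003, 0.008, -1.0]]
force: [-0.0, -0.3, -1.3]
opening: 0.0242
frac [ 0.0019 -0.0102  0.0253] pos [0.383  0.2612 0.0967] xang 89.33 zax [ 0.008  0.003 -1.   ] F [-0.  -0.3 -1.3] op 0.0242 t 10.5
rotfrac [ 0.0027 -0.0009 -0.0037] q [ 34.4  11.6 -22.8  55.1  -0.1  35.1] qd [-0.1 -0.4  0.6  0.4 -0.1  0.1]
```

```bash
python3 -m inch '[{"delta_pos":[0.002,-0.008,0.012],"rot":[0.002,0,0],"jaw":1},{"delta_pos":[0,0,0.01],"rot":[0,0,0],"jaw":1},{"delta_pos":[0,0,0.007],"rot":[0,0,0],"jaw":1},{"delta_pos":[0,0,0],"rot":[0,0,0],"jaw":1}]'; python3 go.py .379 .262 .0865 90
```

```text
time_s: 11.0
tool_pos: [0.3805, 0.2626, 0.0867]
tool_rot: [[0.012, 1.0, 0.004], [1.0, -0.012, 0.004], [0.004, 0.004, -1.0]]
force: [-1.8, -0.0, 1.9]
opening: 0.0241
frac [-0.0016 -0.0039  0.0005] pos [0.3805 0.2626 0.0867] xang 89.33 zax [ 0.004  0.004 -1.   ] F [-1.8 -0.   1.9] op 0.0241 t 11.0
rotfrac [ 0.0014 -0.0014 -0.0037] q [ 34.6  12.1 -23.7  53.8   0.1  35.2] qd [ 0.1 -0.2  0.2 -0.1 -0.1  0. ]
```

```bash
python3 -m inch '[{"delta_pos":[0,0,0],"rot":[0,0,0],"jaw":0.5},{"delta_pos":[0,0,0],"rot":[0,0,0],"jaw":0.2},{"delta_pos":[0,0,0],"rot":[0,0,0],"jaw":0.1},{"delta_pos":[0,0,0],"rot":[0,0,0],"jaw":0.1},{"delta_pos":[0,0,0],"rot":[0,0,0],"jaw":0.1},{"delta_pos":[0,0,0],"rot":[0,0,0],"jaw":0.1}]'; python3 go.py .38 .262 .23 90
python3 -m inch '[{"delta_pos":[0,0,-0.04],"rot":[0,0,0],"jaw":0.1},{"delta_pos":[0,0,-0.1],"rot":[0,0,0],"jaw":0.1},{"delta_pos":[0,0,-0.1],"rot":[0,0,0],"jaw":0.1},{"delta_pos":[0,0,-0.1],"rot":[0,0,0],"jaw":0.1},{"delta_pos":[0,0,0],"rot":[0,0,0],"jaw":0.1}]'; python3 go.py .38 .0 .2 90
```

```text
time_s: 11.75
tool_pos: [0.3808, 0.2628, 0.0867]
tool_rot: [[0.012, 1.0, 0.005], [1.0, -0.012, 0.005], [0.005, 0.005, -1.0]]
force: [0.6, 0.1, 0.3]
opening: 0.0769
frac [-4.000e-04 -3.000e-04 -3.584e-01] pos [0.3808 0.2628 0.0867] xang 89.33 zax [ 0.005  0.005 -1.   ] F [0.6 0.1 0.3] op 0.0769 t 11.75
rotfrac [ 0.0015 -0.0015 -0.0037] q [ 34.6  12.2 -23.7  53.7   0.1  35.2] qd [-0.  -0.1  0.   0.  -0.  -0.1]
time_s: 12.38
tool_pos: [0.3796, 0.2618, 0.2264]
tool_rot: [[0.012, 1.0, 0.004], [1.0, -0.012, 0.004], [0.004, 0.004, -1.0]]
force: [0.9, -1.0, -1.1]
opening: 0.0768
frac [-0.6547  0.0084  0.0634] pos [0.3796 0.2618 0.2264] xang 89.33 zax [ 0.004  0.004 -1.   ] F [ 0.9 -1.  -1.1] op 0.0768 t 12.375
rotfrac [ 0.0012 -0.0012 -0.0037] q [34.6  7.4 -8.5 73.8  0.1 35.2] qd [-0.1  1.3 -3.3 -1.8 -0.   0. ]
```

```bash
python3 - <<'E'
from h import *
import pickle
D=pickle.load(open("cams.pkl","rb"));T=D["top"]
z=lambda u,v,h:np.round(atz(T,u/1.5625,v/1.5625,h)[:2],3)
print("blue",[z(*p,.08) for p in[(507,390),(568,408),(556,452),(494,433)]])
print("red",[z(*p,.02) for p in[(385,355),(450,365),(407,338)]])
print("tray",[z(*p,.012) for p in[(585,235),(620,233),(632,315),(600,318)]],"brush",z(560,332,.01),z(610,392,.01))
c=snap("side","pl2.png",(150,190,330,330),4)
E
```

```text
blue [array([ 0.285, -0.251]), array([ 0.252, -0.382]), array([ 0.159, -0.355]), array([ 0.192, -0.223])]
red [array([0.357, 0.021]), array([ 0.341, -0.13 ]), array([ 0.399, -0.028])]
tray [array([ 0.669, -0.446]), array([ 0.677, -0.53 ]), array([ 0.477, -0.551]), array([ 0.467, -0.477])] brush [ 0.43  -0.385] [ 0.297 -0.496]
```

View pics/pl2.png

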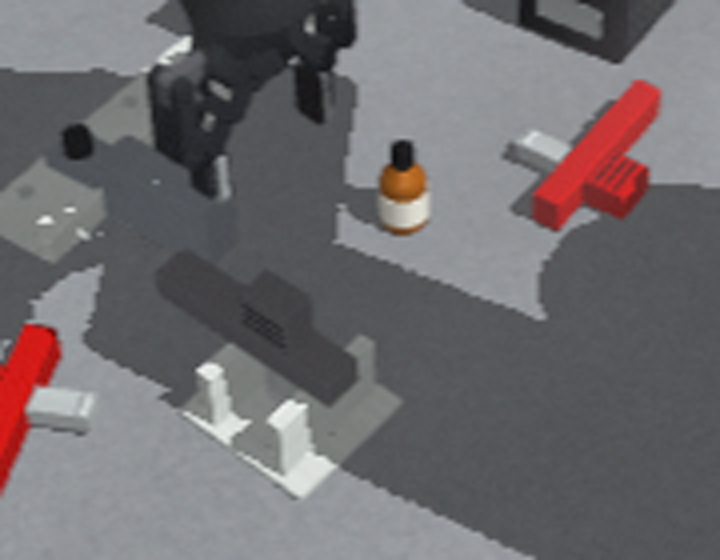

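The plug stands on the rest with its crossbar over both walls. On to the unit.

```bash
python3 -m inch '[{"delta_pos":[-0.08,-0.007,0],"rot":[0,0,0],"jaw":0},{"delta_pos":[-0.12,-0.007,0],"rot":[0,0,0],"jaw":0},{"delta_pos":[-0.12,-0.007,0],"rot":[0,0,0],"jaw":0},{"delta_pos":[-0.12,-0.007,0],"rot":[0,0,0],"jaw":0},{"delta_pos":[-0.12,-0.007,0],"rot":[0,0,0],"jaw":0},{"delta_pos":[-0.12,-0.007,0],"rot":[0,0,0],"jaw":0},{"delta_pos":[-0.12,-0.007,0],"rot":[0,0,0],"jaw":0},{"delta_pos":[-0.12,-0.007,0],"rot":[0,0,0],"jaw":0},{"delta_pos":[-0.12,-0.007,0],"rot":[0,0,0],"jaw":0},{"delta_pos":[-0.12,-0.007,0],"rot":[0,0,0],"jaw":0},{"delta_pos":[0,0,0],"rot":[0,0,-0.03],"jaw":0},{"delta_pos":[0,0,0],"rot":[0,0,0],"jaw":0}]'; python3 go.py .345 -.234 .2 95
```

```text
time_s: 13.92
tool_pos: [0.3379, -0.2162, 0.2102]
tool_rot: [[-0.085, 0.996, -0.015], [0.996, 0.085, 0.004], [0.005, -0.014, -1.0]]
force: [-0.2, -0.4, 0.5]
opening: 0.0852
frac [-0.046   0.0141  0.025 ] pos [ 0.3379 -0.2162  0.2102] xang 94.86 zax [-0.015  0.004 -1.   ] F [-0.2 -0.4  0.5] op 0.0852 t 13.925
rotfrac [-0.0045 -0.0017 -0.0008] q [-32.4   1.7 -17.1  72.   -0.2 -37.3] qd [-1.4  0.7 -0.3 -0.5 -0.2  1.6]
```

```bash
python3 -m inch '[{"delta_pos":[-0.04,0.01,0.1],"rot":[-0.004,-0.002,0],"jaw":0},{"delta_pos":[-0.005,0,0.1],"rot":[0,0,0],"jaw":0},{"delta_pos":[0,0,0.1],"rot":[0,0,0],"jaw":0},{"delta_pos":[0,0,0.1],"rot":[0,0,0],"jaw":0},{"delta_pos":[0,0,0.05],"rot":[0,0,0],"jaw":0},{"delta_pos":[0,0,0],"rot":[0,0,0],"jaw":0}]'; python3 go.py .345 -.234 .028 95
```

```text
time_s: 14.68
tool_pos: [0.3416, -0.2299, 0.0222]
tool_rot: [[-0.076, 0.997, -0.004], [0.997, 0.076, 0.001], [0.001, -0.004, -1.0]]
force: [-0.1, 0.6, 0.5]
opening: 0.0851
frac [-0.0109  0.0076 -0.0146] pos [ 0.3416 -0.2299  0.0222] xang 94.37 zax [-0.004  0.001 -1.   ] F [-0.1  0.6  0.5] op 0.0851 t 14.675
rotfrac [-0.0011 -0.0003 -0.0035] q [-33.9  11.5 -35.5  43.2  -0.1 -38.2] qd [ 0.5 -0.7  0.3  0.6  0.   0.8]
```

```bash
python3 -m inch '[{"delta_pos":[-0.01,0.03,-0.012],"rot":[0,0,-0.003],"jaw":0},{"delta_pos":[0,0.03,0],"rot":[0,0,0],"jaw":0},{"delta_pos":[0,0.015,0],"rot":[0,0,0],"jaw":0},{"delta_pos":[0,0.015,0],"rot":[0,0,0],"jaw":0},{"delta_pos":[0,0.015,0],"rot":[0,0,0],"jaw":0},{"delta_pos":[0,0.015,0],"rot":[0,0,0],"jaw":0},{"delta_pos":[0,0.015,0],"rot":[0,0,0],"jaw":0},{"delta_pos":[0,0.015,0],"rot":[0,0,0],"jaw":0}]'; python3 go.py .5 -.22 .028 95
```

```text
time_s: 15.68
tool_pos: [0.4058, -0.2292, 0.0296]
tool_rot: [[-0.084, 0.996, -0.004], [0.996, 0.084, -0.002], [-0.002, -0.004, -1.0]]
force: [-8.1, 0.1, 6.2]
opening: 0.0852
frac [0.003  0.2367 0.0031] pos [ 0.4058 -0.2292  0.0296] xang 94.84 zax [-0.004 -0.002 -1.   ] F [-8.1  0.1  6.2] op 0.0852 t 15.675
rotfrac [-0.0012  0.0005 -0.0009] q [-29.3  16.5 -27.4  46.2  -0.2 -34.2] qd [ 3.4  4.2  5.8  2.4 -0.5  3.6]
```

```bash
cat > dk.py <<'E'
from h import *
s=get_state();p=np.array(s["tool_pos"]);a=np.radians(5.3)
x=np.array([np.cos(a),np.sin(a)]);y=np.array([-np.sin(a),np.cos(a)]);d=p[:2]-[.6335,-.0065]
R=np.array(s["tool_rot"]);f=np.array(s["force"])[:2]
print("dock tool x %.4f y %.4f z %.4f xang %.2f Fx %.1f Fy %.1f Fz %.1f t %.2f op %.3f"%(d@x,d@y,p[2],np.degrees(np.arctan2(R[1,0],R[0,0])),f@x,f@y,s["force"][2],s["time_s"],s["opening"]),"z",np.round(R[:,2],3),"q",np.round(s["joint_pos"]))
E
python3 -m inch '[{"delta_pos":[0,0.022,0],"rot":[0,0,0],"jaw":0},{"delta_pos":[0,0.022,0],"rot":[0,0,0],"jaw":0},{"delta_pos":[0,0.022,0],"rot":[0,0,0],"jaw":0},{"delta_pos":[0,0.022,0],"rot":[0,0,0],"jaw":0},{"delta_pos":[0,0.022,0],"rot":[0,0,0],"jaw":0},{"delta_pos":[0,0.022,0],"rot":[0,0,0],"jaw":0},{"delta_pos":[0,0.022,0],"rot":[0,0,0],"jaw":0},{"delta_pos":[0,0.022,0],"rot":[0,0,0],"jaw":0},{"delta_pos":[0,0.022,0],"rot":[0,0,0],"jaw":0},{"delta_pos":[0,0.022,0],"rot":[0,0,0],"jaw":0}]'; python3 dk.py
```

```text
time_s: 16.92
tool_pos: [0.4858, -0.2217, 0.028]
tool_rot: [[-0.079, 0.997, -0.024], [0.997, 0.079, -0.003], [-0.001, -0.025, -1.0]]
force: [-13.1, -1.3, 15.8]
opening: 0.0853
dock tool x -0.1669 y -0.2006 z 0.0280 xang 94.52 Fx -13.1 Fy -0.1 Fz 15.8 t 16.93 op 0.085 z [-0.024 -0.003 -1.   ] q [-24.  24. -16.  51.  -1. -29.]
```

```bash
python3 -m inch '[{"delta_pos":[0,-0.01,0],"rot":[0,0,0],"jaw":0},{"delta_pos":[0,0,0],"rot":[0,0,0],"jaw":0}]' >/dev/null; python3 dk.py; python3 go.py .5 -.22 .03 95.3; python3 -m inch '[{"delta_pos":[0,0,-0.005],"rot":[-0.006,0,-0.003],"jaw":0},{"delta_pos":[0,0,0],"rot":[0,0,0],"jaw":0}]' >/dev/null; python3 dk.py; 
```

```text
dock tool x -0.1707 y -0.2005 z 0.0279 xang 94.52 Fx 0.3 Fy -0.2 Fz 0.6 t 17.18 op 0.085 z [-0.025 -0.003 -1.   ] q [-24.  24. -16.  51.  -1. -29.]
frac [ 0.0012  0.0449 -0.0063] pos [ 0.4821 -0.2219  0.0279] xang 94.52 zax [-0.025 -0.003 -1.   ] F [ 0.3 -0.2  0.6] op 0.0855 t 17.175
rotfrac [-0.0079  0.0004 -0.0043] q [-24.3  24.  -16.4  50.8  -0.8 -28.8] qd [ 0.2  0.4  0.8 -0.1  0.1  0.3]
dock tool x -0.1707 y -0.2004 z 0.0299 xang 95.10 Fx -0.3 Fy 0.3 Fz -0.4 t 17.43 op 0.085 z [-0.005 -0.001 -1.   ] q [-25.  23. -17.  50.  -0. -30.]
```

```bash
python3 -m inch '[{"delta_pos":[0,0.013,-0.001],"rot":[-0.001,0,0],"jaw":0},{"delta_pos":[0,0.013,-0.001],"rot":[-0.001,0,0],"jaw":0},{"delta_pos":[0,0.016,-0.001],"rot":[-0.001,0,0],"jaw":0},{"delta_pos":[0,0.016,-0.001],"rot":[-0.001,0,0],"jaw":0},{"delta_pos":[0,0.016,-0.001],"rot":[-0.001,0,0],"jaw":0},{"delta_pos":[0,0.016,-0.001],"rot":[-0.001,0,0],"jaw":0},{"delta_pos":[0,0.016,-0.001],"rot":[-0.001,0,0],"jaw":0}]' >/dev/null; python3 dk.py
```

```text
dock tool x -0.1268 y -0.2001 z 0.0322 xang 95.08 Fx -2.7 Fy -0.7 Fz -1.6 t 18.30 op 0.086 z [ 0.016  0.001 -1.   ] q [-23.  26. -12.  51.   0. -28.]
```

```bash
python3 -m inch '[{"delta_pos":[0,0.013,-0.001],"rot":[-0.001,0,0],"jaw":0},{"delta_pos":[0,0.013,-0.001],"rot":[-0.001,0,0],"jaw":0}]' >/dev/null; python3 dk.py
```

```text
dock tool x -0.1156 y -0.2001 z 0.0333 xang 95.08 Fx -3.3 Fy 0.2 Fz -2.0 t 18.55 op 0.085 z [ 0.023  0.002 -1.   ] q [-22.  27. -11.  51.   1. -27.]
```

```bash
python3 -m inch '[{"delta_pos":[0,0.007,0],"rot":[0.002,0,0],"jaw":0},{"delta_pos":[0,0.007,0],"rot":[0.001,0,0],"jaw":0}]' >/dev/null; python3 dk.py;  python3 -m inch '[{"delta_pos":[0,0.006,0],"rot":[0,0,0],"jaw":0}]' >/dev/null; python3 dk.py
```

```text
dock tool x -0.1144 y -0.2002 z 0.0323 xang 95.04 Fx -31.7 Fy -3.6 Fz 7.9 t 18.80 op 0.085 z [ 0.004 -0.001 -1.   ] q [-22.  28. -10.  52.   0. -27.]
dock tool x -0.1150 y -0.2002 z 0.0316 xang 95.03 Fx -22.7 Fy -1.8 Fz 7.1 t 18.93 op 0.085 z [-0.002 -0.001 -1.   ] q [-22.  28.  -9.  53.  -0. -27.]
```

```bash
python3 -m inch '[{"delta_pos":[0,0.006,0],"rot":[0,0,0],"jaw":0}]' >/dev/null; python3 dk.py;  python3 -m inch '[{"delta_pos":[0,0.006,0],"rot":[0,0,0],"jaw":0}]' >/dev/null; python3 dk.py
```

```text
dock tool x -0.1154 y -0.2001 z 0.0311 xang 95.01 Fx -24.5 Fy -2.1 Fz 13.0 t 19.05 op 0.085 z [-0.008 -0.002 -1.   ] q [-22.  28.  -9.  53.  -0. -27.]
dock tool x -0.1157 y -0.2001 z 0.0310 xang 94.99 Fx -26.1 Fy -1.1 Fz 18.4 t 19.18 op 0.085 z [-0.013 -0.002 -1.   ] q [-22.  28.  -9.  53.  -0. -27.]
```

At the fence, with 25 N felt and the tool no longer advancing. I'll back off, lift, turn the gripper 90° and go round to the unit's end.

```bash
python3 -m inch '[{"delta_pos":[0,-0.04,0],"rot":[0,0,0],"jaw":0},{"delta_pos":[0,-0.06,0],"rot":[0,0,0],"jaw":0},{"delta_pos":[0,0,-0.13],"rot":[0,0,0],"jaw":0.3},{"delta_pos":[0,0,-0.13],"rot":[0,0,0],"jaw":0.3},{"delta_pos":[0,0,-0.13],"rot":[0,0,0],"jaw":0.3},{"delta_pos":[0,0,-0.02],"rot":[0,0,0.05],"jaw":0.3},{"delta_pos":[0,0,0],"rot":[0,0,0.055],"jaw":0.3},{"delta_pos":[0,0,0],"rot":[0,0,0.055],"jaw":0.3},{"delta_pos":[0,0,0],"rot":[0,0,0.055],"jaw":0.3},{"delta_pos":[0,0,0],"rot":[0,0,0.055],"jaw":0.3},{"delta_pos":[0,0,0],"rot":[0,0,0.055],"jaw":0.3},{"delta_pos":[0,0,0],"rot":[0,0,0.055],"jaw":0.3}]'>/dev/null; python3 go.py .609 -.322 .17 5.2
python3 -c "
from h import *
snap('side','un.png',(190,120,320,230),5)"
```

```text
frac [0.1322 0.3387 0.0935] pos [ 0.5046 -0.2204  0.2067] xang 24.49 zax [ 0.002 -0.005 -1.   ] F [0.6 0.7 0.7] op 0.0598 t 20.675
rotfrac [ 0.0018 -0.0002  0.1071] q [-23.5  18.3   2.5  74.   -0.2  42. ] qd [ 0.1 -0.1  0.6 -0.2  0.2 81.4]
```

```bash
python3 -m inch '[{"delta_pos":[0,0,0],"rot":[0,0,0.05],"jaw":0.3},{"delta_pos":[0,0,0],"rot":[0,0,0.045],"jaw":0.3},{"delta_pos":[0,0,0],"rot":[0,0,0],"jaw":0.3}]'>/dev/null; python3 go.py .609 -.322 .17 5.2
python3 - <<'E'
from h import *
c=camera("side")
im=cv2.resize(c["pixels"][120:230,190:320],None,fx=5,fy=5,interpolation=cv2.INTER_CUBIC)
cv2.imwrite("pics/un.png",cv2.convertScaleAbs(im,alpha=1.6))
E
```

```text
frac [0.2243 0.2819 0.0975] pos [ 0.5062 -0.2206  0.2078] xang 6.9 zax [ 0.005 -0.006 -1.   ] F [-0.7  0.2  0. ] op 0.0597 t 21.1
rotfrac [ 0.0021 -0.0015  0.0094] q [-23.4  18.3   2.7  74.   -0.2  59.7] qd [ 0.1 -0.1  0.3  0.1  0.1 -3.2]
```

View pics/un.png

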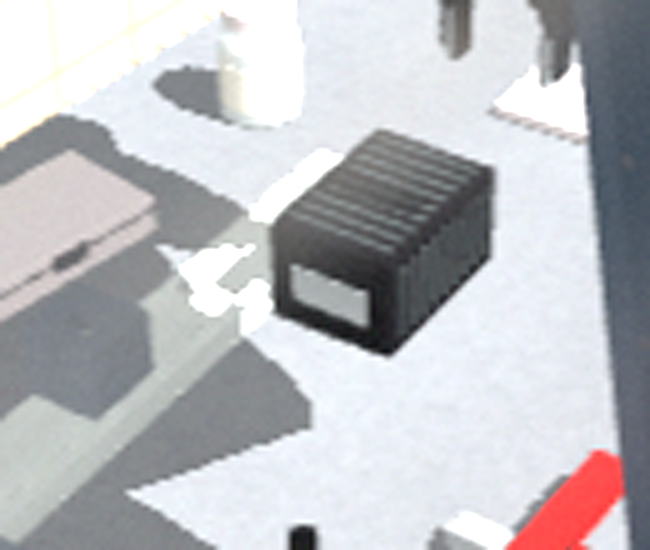

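The unit stands against the fence: its front-left foot at crop (275,312) meets the fence face. I'll compute its pose while moving.

```bash
python3 - <<'E'
from h import *
import pickle
S=pickle.load(open("cams.pkl","rb"))["side"]
a=np.radians(5.3);X=np.array([np.cos(a),np.sin(a)]);Y=np.array([-X[1],X[0]])
for n,p,z in[("FLt",(272,216),.08),("NLt",(394,262),.08),("FRt",(378,129),.08),("NRt",(493,170),.08),("FLb",(275,314),0),("NLb",(388,356),0)]:
    w=atz(S,190+p[0]/5-.4,120+p[1]/5-.4,z)[:2]-[.6335,-.0065];print(n,np.round([w@X,w@Y],4))
E
python3 -m inch '[{"delta_pos":[0.04,0.055,0],"rot":[0,0,0.009],"jaw":0.3},{"delta_pos":[0.045,0.057,0],"rot":[0,0,0],"jaw":0.3},{"delta_pos":[0.045,0.057,0],"rot":[0,0,0],"jaw":0.3},{"delta_pos":[0.045,0.057,0],"rot":[0,0,0],"jaw":0.3},{"delta_pos":[0.045,0.057,0],"rot":[0,0,0],"jaw":0.3},{"delta_pos":[0,0,0],"rot":[0,0,0],"jaw":0.3}]'>/dev/null; python3 go.py .609 -.324 .03 5.2;python3 dk.py
```

```text
FLt [-0.0054 -0.1389]
NLt [-0.1041 -0.1392]
FRt [-0.0082 -0.2699]
NRt [-0.105 -0.269]
FLb [-0.0089 -0.1333]
NLb [-0.1014 -0.1365]
frac [-0.0046 -0.0097  0.4493] pos [ 0.6099 -0.3265  0.2097] xang 7.11 zax [ 0.008 -0.007 -1.   ] F [-0.5  0.2 -0.4] op 0.0598 t 21.9
rotfrac [ 0.0023 -0.0023  0.0106] q [-28.1  36.6  31.6  84.4  -0.1  54.8] qd [ 0.4 -1.7 -2.  -0.3  0.3 -1.4]
dock tool x -0.0531 y -0.3164 z 0.2097 xang 7.11 Fx -0.5 Fy 0.3 Fz -0.4 t 21.90 op 0.060 z [ 0.008 -0.007 -1.   ] q [-28.  37.  32.  84.  -0.  55.]
```

```bash
python3 -m inch '[{"delta_pos":[-0.008,0,0.09],"rot":[0.002,-0.002,0.01],"jaw":0.3},{"delta_pos":[0,0,0.1],"rot":[0,0,0],"jaw":0.3},{"delta_pos":[0,0,0.1],"rot":[0,0,0],"jaw":0.3},{"delta_pos":[0,0,0.1],"rot":[0,0,0],"jaw":0.3},{"delta_pos":[0,0,0.04],"rot":[0,0,0],"jaw":0.3},{"delta_pos":[0,0,0],"rot":[0,0,0],"jaw":0.3}]'>/dev/null; python3 go.py .609 -.324 .033 5.2;python3 dk.py
```

```text
frac [ 0.0054 -0.0027  0.0075] pos [ 0.6069 -0.3253  0.036 ] xang 6.37 zax [ 0.005 -0.002 -1.   ] F [0.4 0.1 1.4] op 0.0597 t 22.65
rotfrac [ 0.0008 -0.0014  0.0065] q [-28.2  39.4  11.2  61.5   0.   55.4] qd [ 0.1 -0.9  0.5  0.5 -0.  -0.7]
dock tool x -0.0559 y -0.3150 z 0.0360 xang 6.37 Fx 0.4 Fy 0.1 Fz 1.4 t 22.65 op 0.060 z [ 0.005 -0.002 -1.   ] q [-28.  39.  11.  61.   0.  55.]
```

```bash
python3 -m inch '[{"delta_pos":[0,-0.02,0.005],"rot":[0,0,0.006],"jaw":0.3},{"delta_pos":[0,-0.02,0],"rot":[0,0,0],"jaw":0.3},{"delta_pos":[0,-0.012,0],"rot":[0,0,0],"jaw":0.3},{"delta_pos":[0,-0.012,0],"rot":[0,0,0],"jaw":0.3},{"delta_pos":[0,-0.012,0],"rot":[0,0,0],"jaw":0.3},{"delta_pos":[0,-0.015,0],"rot":[0,0,0],"jaw":0.3},{"delta_pos":[0,-0.015,0],"rot":[0,0,0],"jaw":0.3},{"delta_pos":[0,-0.015,0],"rot":[0,0,0],"jaw":0.3}]'>/dev/null;python3 dk.py
```

```text
dock tool x -0.0536 y -0.2655 z 0.0387 xang 5.26 Fx 0.2 Fy -4.6 Fz -0.1 t 23.65 op 0.060 z [ 0.011 -0.007 -1.   ] q [-24.  36.   6.  59.  -0.  60.]
```

```bash
python3 -m inch '[{"delta_pos":[0,-0.018,0.002],"rot":[0.001,-0.001,0],"jaw":0.3},{"delta_pos":[0,-0.02,0.002],"rot":[0.001,-0.001,0],"jaw":0.3},{"delta_pos":[0,-0.022,0.002],"rot":[0,-0.001,0],"jaw":0.3},{"delta_pos":[0,-0.022,0.001],"rot":[0,0,0],"jaw":0.3},{"delta_pos":[0,-0.022,0.001],"rot":[0,0,0],"jaw":0.3},{"delta_pos":[0,-0.022,0.001],"rot":[0,0,0],"jaw":0.3},{"delta_pos":[0,-0.022,0.001],"rot":[0,0,0],"jaw":0.3},{"delta_pos":[0,-0.022,0.001],"rot":[0,0,0],"jaw":0.3},{"delta_pos":[0,-0.022,0],"rot":[0,0,0],"jaw":0.3},{"delta_pos":[0,-0.022,0],"rot":[0,0,0],"jaw":0.3}]'>/dev/null;python3 dk.py
```

```text
dock tool x -0.0540 y -0.1845 z 0.0385 xang 5.03 Fx -1.4 Fy -5.2 Fz 0.5 t 24.90 op 0.059 z [ 0.004 -0.019 -1.   ] q [-18.  32.  -1.  56.  -1.  67.]
```

```bash
python3 -m inch '[{"delta_pos":[0,-0.022,0.001],"rot":[0.002,0,-0.001],"jaw":0.3},{"delta_pos":[0,-0.024,0.001],"rot":[0.002,0,0],"jaw":0.3},{"delta_pos":[0,-0.024,0.001],"rot":[0.002,0,0],"jaw":0.3},{"delta_pos":[0,-0.024,0.001],"rot":[0.001,0,0],"jaw":0.3},{"delta_pos":[0,-0.024,0.001],"rot":[0.001,0,0],"jaw":0.3},{"delta_pos":[0,-0.024,0.001],"rot":[0.001,0,0],"jaw":0.3},{"delta_pos":[0,-0.024,0.001],"rot":[0.001,0,0],"jaw":0.3},{"delta_pos":[0,-0.024,0.001],"rot":[0.001,0,0],"jaw":0.3},{"delta_pos":[0,-0.024,0],"rot":[0,0,0],"jaw":0.3},{"delta_pos":[0,-0.024,0],"rot":[0,0,0],"jaw":0.3},{"delta_pos":[0,-0.024,0],"rot":[0,0,0],"jaw":0.3}]'>/dev/null;python3 dk.py
```

```text
dock tool x -0.0543 y -0.0794 z 0.0383 xang 5.09 Fx -0.2 Fy -4.5 Fz -1.0 t 26.27 op 0.060 z [ 0.003  0.006 -1.   ] q [-9. 29. -7. 54.  0. 76.]
```

```bash
python3 -m inch '[{"delta_pos":[0,-0.024,0.001],"rot":[0,0,0],"jaw":0.3},{"delta_pos":[0,-0.024,0.001],"rot":[0,0,0],"jaw":0.3},{"delta_pos":[0,-0.024,0.001],"rot":[0,0,0],"jaw":0.3},{"delta_pos":[0,-0.024,0],"rot":[0,0,0],"jaw":0.3},{"delta_pos":[0,-0.024,0],"rot":[0,0,0],"jaw":0.3},{"delta_pos":[0,-0.024,0],"rot":[0,0,0],"jaw":0.3},{"delta_pos":[0,-0.018,0],"rot":[0,0,0],"jaw":0.3},{"delta_pos":[0,-0.012,0],"rot":[0,0,0],"jaw":0.3},{"delta_pos":[0,-0.01,0],"rot":[0,0,0],"jaw":0.3}]'>/dev/null;python3 dk.py
python3 -m inch '[{"delta_pos":[0,-0.009,0],"rot":[0,0,0],"jaw":0.3},{"delta_pos":[0,-0.009,0],"rot":[0,0,0],"jaw":0.3},{"delta_pos":[0,-0.009,0],"rot":[0,0,0],"jaw":0.3}]'>/dev/null;python3 dk.py
```

```text
dock tool x -0.0540 y -0.0021 z 0.0383 xang 5.10 Fx 0.4 Fy -4.4 Fz -0.2 t 27.40 op 0.060 z [ 0.004  0.002 -1.   ] q [-1. 27. -9. 53.  0. 84.]
dock tool x -0.0541 y 0.0091 z 0.0383 xang 5.08 Fx -1.0 Fy -3.8 Fz -0.8 t 27.77 op 0.060 z [ 0.003  0.001 -1.   ] q [-0. 27. -9. 53.  0. 85.]
```

Now small steps, watching the force.

```bash
python3 -m inch '[{"delta_pos":[0,-0.009,0],"rot":[0,0,0],"jaw":0.3},{"delta_pos":[0,-0.008,0],"rot":[0,0,0],"jaw":0.3}]'>/dev/null;python3 dk.py
python3 -m inch '[{"delta_pos":[0,-0.008,0],"rot":[0,0,0],"jaw":0.3}]'>/dev/null;python3 dk.py
python3 -m inch '[{"delta_pos":[0,-0.007,0],"rot":[0,0,0],"jaw":0.3}]'>/dev/null;python3 dk.py
python3 -m inch '[{"delta_pos":[0,-0.007,0],"rot":[0,0,0],"jaw":0.3}]'>/dev/null;python3 dk.py
```

```text
dock tool x -0.0541 y 0.0163 z 0.0383 xang 5.07 Fx -0.3 Fy -4.5 Fz -0.2 t 28.02 op 0.060 z [ 0.003  0.001 -1.   ] q [  0.  27. -10.  53.   0.  85.]
dock tool x -0.0541 y 0.0197 z 0.0383 xang 5.07 Fx -0.7 Fy -3.3 Fz -0.1 t 28.15 op 0.060 z [ 0.003  0.001 -1.   ] q [  1.  27. -10.  53.   0.  86.]
dock tool x -0.0541 y 0.0227 z 0.0383 xang 5.07 Fx -0.2 Fy -5.0 Fz 0.5 t 28.27 op 0.060 z [ 0.003  0.001 -1.   ] q [  1.  27. -10.  53.   0.  86.]
dock tool x -0.0541 y 0.0257 z 0.0383 xang 5.07 Fx -0.4 Fy -4.3 Fz -0.6 t 28.40 op 0.059 z [ 0.003  0.001 -1.   ] q [  1.  27. -10.  53.   0.  86.]
```

```bash

python3 -m inch '[{"delta_pos":[0,-0.007,0],"rot":[0,0,0],"jaw":0.3}]'>/dev/null;python3 dk.py
python3 -m inch '[{"delta_pos":[0,-0.006,0],"rot":[0,0,0],"jaw":0.3}]'>/dev/null;python3 dk.py
python3 -m inch '[{"delta_pos":[0,-0.006,0],"rot":[0,0,0],"jaw":0.3}]'>/dev/null;python3 dk.py
```

```text
dock tool x -0.0541 y 0.0287 z 0.0383 xang 5.07 Fx -1.4 Fy -5.2 Fz 0.1 t 28.52 op 0.060 z [ 0.003  0.001 -1.   ] q [  2.  27. -10.  53.   0.  87.]
dock tool x -0.0541 y 0.0312 z 0.0383 xang 5.07 Fx -0.3 Fy -5.0 Fz -0.0 t 28.65 op 0.060 z [ 0.003  0.001 -1.   ] q [  2.  27. -10.  53.   0.  87.]
dock tool x -0.0541 y 0.0337 z 0.0383 xang 5.07 Fx -1.1 Fy -4.0 Fz 0.3 t 28.77 op 0.059 z [ 0.003  0.001 -1.   ] q [  2.  27. -10.  53.   0.  87.]
```

```bash

python3 -m inch '[{"delta_pos":[0,-0.006,0],"rot":[0,0,0],"jaw":0.3}]'>/dev/null;python3 dk.py
python3 -m inch '[{"delta_pos":[0,-0.006,0],"rot":[0,0,0],"jaw":0.3}]'>/dev/null;python3 dk.py
```

```text
dock tool x -0.0541 y 0.0362 z 0.0383 xang 5.07 Fx -1.4 Fy -5.6 Fz -0.1 t 28.90 op 0.060 z [ 0.003  0.001 -1.   ] q [  2.  27. -10.  53.   0.  87.]
dock tool x -0.0539 y 0.0378 z 0.0385 xang 5.05 Fx -0.7 Fy -22.4 Fz 0.4 t 29.02 op 0.060 z [ 0.004 -0.001 -1.   ] q [  3.  27. -10.  53.  -0.  88.]
```

The force jumped from about 5 N to 22 N, so the unit is against the stop. One tiny press, then I'll back off, lift and check.

```bash

python3 -m inch '[{"delta_pos":[0,-0.003,0],"rot":[0,0,0],"jaw":0.3},{"delta_pos":[0,0,0],"rot":[0,0,0],"jaw":0.3}]'>/dev/null;python3 dk.py
python3 -m inch '[{"delta_pos":[0,0.02,0],"rot":[0,0,0],"jaw":0.3},{"delta_pos":[0,0.06,0],"rot":[0,0,0],"jaw":0.3},{"delta_pos":[0,0.06,0],"rot":[0,0,0],"jaw":0.3},{"delta_pos":[0,0,-0.1],"rot":[0,0,0],"jaw":0.3},{"delta_pos":[0,0,-0.13],"rot":[0,0,0],"jaw":0.3},{"delta_pos":[0,0.1,-0.13],"rot":[0,0,0],"jaw":0.3},{"delta_pos":[0,0.1,-0.05],"rot":[0,0,0],"jaw":0.3},{"delta_pos":[0,0.1,0],"rot":[0,0,0],"jaw":0.3},{"delta_pos":[0,0.1,0],"rot":[0,0,0],"jaw":0.3},{"delta_pos":[0,0,0],"rot":[0,0,0],"jaw":0.3}]'>/dev/null;python3 dk.py
python3 - <<'E'
from h import *
c=camera("top");d=camera("side")
f=lambda i,s:cv2.resize(i,None,fx=s,fy=s,interpolation=cv2.INTER_CUBIC)
a=f(c["pixels"][110:245,155:270],3.4);b=f(d["pixels"][170:320,130:260],3.06)
h=min(a.shape[0],b.shape[0]);o=np.hstack([a[:h],b[:h]]);cv2.imwrite("pics/end.png",cv2.convertScaleAbs(o,alpha=1.3));print(o.shape,a.shape)
E
```

```text
dock tool x -0.0538 y 0.0374 z 0.0385 xang 5.01 Fx 0.5 Fy -2.7 Fz -1.8 t 29.27 op 0.060 z [ 0.004 -0.005 -1.   ] q [  3.  27. -10.  53.  -0.  88.]
dock tool x -0.0551 y -0.1820 z 0.2057 xang 5.21 Fx 0.8 Fy 0.6 Fz -0.5 t 30.52 op 0.060 z [ 0.007  0.002 -1.   ] q [-18.  28.  16.  78.   0.  67.]
(459, 789, 3) (459, 391, 3)
```

View pics/end.png

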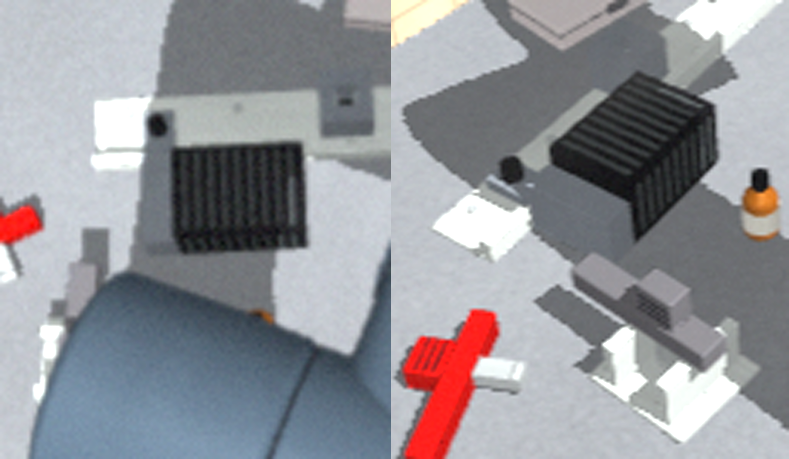

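The unit's end lies against the stop at (172,150–250), square in the lane. The plug stands on the rest and the bottle hasn't moved. A last numeric check before handing in.

```bash
python3 - <<'E'
from h import *
import pickle
D=pickle.load(open("cams.pkl","rb"));T,S=D["top"],D["side"]
a=np.radians(5.3);X=np.array([np.cos(a),np.sin(a)]);Y=np.array([-X[1],X[0]])
for n,p in dict(FL=(173,150),FR=(302,142),NL=(181,251),NR=(307,245)).items():
    w=atz(T,155+p[0]/3.4-.4,110+p[1]/3.4-.4,.08)[:2]-[.6335,-.0065];print(n,np.round([w@X,w@Y],4))
for n,p in dict(FL=(552,150),NL=(634,200),FR=(637,73),NR=(716,105)).items():
    w=atz(S,130+(p[0]-391)/3.06-.4,170+p[1]/3.06-.4,.08)[:2]-[.6335,-.0065];print("side",n,np.round([w@X,w@Y],4))
E
```

```text
FL [-0.0075  0.1866]
FR [-0.0054  0.0499]
NL [-0.1177  0.1809]
NR [-0.1178  0.0495]
side FL [-0.0134  0.19  ]
side NL [-0.1213  0.2008]
side FR [-0.0099  0.0547]
side NR [-0.1072  0.052 ]
```

The unit's end is at the stop in both views, but the gap to the fence is uncertain by a few mm. There is plenty of time, so I'll square it with a gentle press toward the fence.

```bash
python3 -m inch '[{"delta_pos":[-0.07,0,0],"rot":[0,0,-0.05],"jaw":0.3},{"delta_pos":[0,0,0],"rot":[0,0,-0.055],"jaw":0.3},{"delta_pos":[0,0,0],"rot":[0,0,-0.055],"jaw":0.3},{"delta_pos":[0,0,0],"rot":[0,0,-0.055],"jaw":0.3},{"delta_pos":[0,0,0],"rot":[0,0,-0.055],"jaw":0.3},{"delta_pos":[0,0,0],"rot":[0,0,-0.055],"jaw":0.3},{"delta_pos":[0,0,0],"rot":[0,0,-0.055],"jaw":0.3},{"delta_pos":[0,0,0],"rot":[0,0,-0.055],"jaw":0.3},{"delta_pos":[0,0,0],"rot":[0,0,-0.055],"jaw":0.3},{"delta_pos":[0,0,0],"rot":[0,0,0],"jaw":0.3},{"delta_pos":[0,0,0],"rot":[0,0,0],"jaw":0.3}]'>/dev/null; python3 go.py .490 .095 .2 95.3
```

```text
frac [ 0.7055 -0.108   0.0202] pos [ 0.5667 -0.18    0.2062] xang 96.91 zax [ 0.007  0.009 -1.   ] F [-0.7 -0.8 -0.1] op 0.0597 t 32.0
rotfrac [ 0.0025 -0.0026  0.0089] q [-17.9  23.7  10.2  76.3   0.6 -24.8] qd [ 0.5 -0.1 -0.2  0.1  0.2  0. ]
```

```bash
python3 -m inch '[{"delta_pos":[0.08,-0.013,0],"rot":[0.002,-0.002,0.009],"jaw":0.3},{"delta_pos":[0.1,-0.016,0],"rot":[0,0,0],"jaw":0.3},{"delta_pos":[0.1,-0.016,0],"rot":[0,0,0],"jaw":0.3},{"delta_pos":[0.1,-0.016,0],"rot":[0,0,0],"jaw":0.3},{"delta_pos":[0.1,-0.016,0],"rot":[0,0,0],"jaw":0.3},{"delta_pos":[0.1,-0.016,0],"rot":[0,0,0],"jaw":0.3},{"delta_pos":[0.08,-0.01,0],"rot":[0,0,0],"jaw":0.3},{"delta_pos":[0,0,0],"rot":[0,0,0],"jaw":0.3}]'>/dev/null; python3 go.py .490 .095 .035 95.3
```

```text
frac [ 0.0152 -0.0266  0.4295] pos [0.5006 0.0891 0.2068] xang 93.69 zax [ 0.002  0.003 -1.   ] F [ 0.7 -0.1 -0.7] op 0.0597 t 33.0
rotfrac [ 0.0008 -0.001  -0.009 ] q [10.  13.4 -4.  72.4  0.2  6.3] qd [-1.2 -0.2 -0.1 -0.1 -0.5  0.3]
```

```bash
python3 -m inch '[{"delta_pos":[0.015,-0.045,0],"rot":[0,0,-0.009],"jaw":0.3},{"delta_pos":[0,0,0],"rot":[0,0,0],"jaw":0.3}]'>/dev/null; python3 go.py .482 .095 .035 95.3; python3 dk.py
```

```text
frac [ 0.0021 -0.001   0.4295] pos [0.4821 0.0937 0.2068] xang 95.11 zax [ 0.002  0.003 -1.   ] F [ 0.9 -0.4  0.3] op 0.0596 t 33.25
rotfrac [ 0.0009 -0.0009 -0.001 ] q [10.9 11.3 -6.6 71.9  0.1  5.8] qd [-0.9  1.4  1.7 -0.5 -0.3  0.8]
dock tool x -0.1415 y 0.1138 z 0.2068 xang 95.11 Fx 0.9 Fy -0.5 Fz 0.3 t 33.25 op 0.060 z [ 0.002  0.003 -1.   ] q [11. 11. -7. 72.  0.  6.]
```

```bash
python3 -m inch '[{"delta_pos":[0,0,0.1],"rot":[0,0,0],"jaw":0.3},{"delta_pos":[0,0,0.1],"rot":[0,0,0],"jaw":0.3},{"delta_pos":[0,0,0.08],"rot":[0,0,0],"jaw":0.3},{"delta_pos":[0,0,0],"rot":[0,0,0],"jaw":0.3}]'>/dev/null; python3 dk.py
python3 -m inch '[{"delta_pos":[0,0,0.07],"rot":[0,0,0],"jaw":0.3},{"delta_pos":[0,0,0.04],"rot":[0,0,0],"jaw":0.3},{"delta_pos":[0,0,0],"rot":[0,0,0],"jaw":0.3}]'>/dev/null; python3 dk.py
```

```text
dock tool x -0.1381 y 0.1115 z 0.0927 xang 94.51 Fx -0.4 Fy 0.0 Fz 0.5 t 33.75 op 0.060 z [ 0.006  0.003 -1.   ] q [ 11.  15. -19.  56.   0.   6.]
dock tool x -0.1340 y 0.1105 z 0.0519 xang 94.24 Fx -0.0 Fy 0.1 Fz 0.1 t 34.12 op 0.060 z [ 0.011  0.004 -1.   ] q [ 10.  18. -22.  50.   0.   6.]
```

Now creep toward the fence in small rows.

```bash
python3 -m inch '[{"delta_pos":[0,0.006,0.025],"rot":[0.003,-0.001,-0.006],"jaw":0.3},{"delta_pos":[0,0.008,0.01],"rot":[0,0,0],"jaw":0.3},{"delta_pos":[0,0.008,0],"rot":[0,0,0],"jaw":0.3}]'>/dev/null; python3 dk.py
for i in 1 2; do python3 -m inch '[{"delta_pos":[0,0.006,0],"rot":[0,0,0],"jaw":0.3}]'>/dev/null; python3 dk.py; done
```

```text
dock tool x -0.1225 y 0.1103 z 0.0398 xang 95.33 Fx 0.1 Fy -0.1 Fz 0.6 t 34.50 op 0.060 z [ 0.005  0.    -1.   ] q [ 10.  20. -21.  49.  -0.   5.]
dock tool x -0.1196 y 0.1103 z 0.0401 xang 95.32 Fx 0.3 Fy 0.4 Fz -0.4 t 34.62 op 0.060 z [ 0.005  0.    -1.   ] q [ 10.  20. -20.  49.  -0.   5.]
dock tool x -0.1169 y 0.1103 z 0.0402 xang 95.33 Fx -0.4 Fy 0.5 Fz 0.7 t 34.75 op 0.060 z [ 0.005  0.    -1.   ] q [ 10.  20. -20.  49.  -0.   5.]
```

```bash
python3 -m inch '[{"delta_pos":[0,0.004,0],"rot":[0,0,0],"jaw":0.3}]'>/dev/null; python3 dk.py; python3 -m inch '[{"delta_pos":[0,0.004,0],"rot":[0,0,0],"jaw":0.3}]'>/dev/null; python3 dk.py
```

```text
dock tool x -0.1152 y 0.1103 z 0.0404 xang 95.32 Fx -4.2 Fy -2.3 Fz 1.4 t 34.88 op 0.060 z [ 0.005  0.    -1.   ] q [ 10.  21. -19.  50.  -0.   5.]
dock tool x -0.1151 y 0.1102 z 0.0402 xang 95.32 Fx -16.9 Fy 0.1 Fz 13.0 t 35.00 op 0.060 z [ 0.003 -0.    -1.   ] q [ 10.  21. -19.  50.  -0.   5.]
```

The tool stopped at x = -0.115, the same place as when the unit was first pressed to the fence, so the unit is flush. Retreat and hand in.

```bash
python3 -m inch '[{"delta_pos":[0,-0.02,0],"rot":[0,0,0],"jaw":0.3},{"delta_pos":[0,-0.025,0],"rot":[0,0,0],"jaw":0.3},{"delta_pos":[0,0,-0.08],"rot":[0,0,0],"jaw":0.3},{"delta_pos":[0,0,-0.13],"rot":[0,0,0],"jaw":0.3},{"delta_pos":[0,0,-0.13],"rot":[0,0,0],"jaw":0.3},{"delta_pos":[0,0,-0.05],"rot":[0,0,0],"jaw":0.3},{"delta_pos":[0,0,0],"rot":[0,0,0],"jaw":0.3},{"delta_pos":[0,0,0],"rot":[0,0,0],"jaw":0.3}]'>/dev/null; python3 dk.py
python3 -c "
from h import *
import pickle
S=pickle.load(open('cams.pkl','rb'))['side'];c=camera('side')
e=cv2.absdiff(c['pixels'][262:275,235:252] if 0 else c['pixels'],S['pixels'])
print('done check',e[225:245,240:258].mean())
print(finish_job())"
```

```text
dock tool x -0.1380 y 0.1103 z 0.1997 xang 95.34 Fx -0.5 Fy 0.6 Fz -0.8 t 36.00 op 0.060 z [ 0.002 -0.001 -1.   ] q [11. 12. -7. 71. -0.  5.]
done check 45.19166666666667
the job is handed in; nothing more can be done
None
```

I handed the job in at about 36 s. The plug is standing on the rest and the unit is against both the fence and the end stop. No verdict was reported, and the contact pad's travel isn't shown anywhere, so "home" is judged by force and pictures.

- **Plug:** I pulled it straight up and set it on the rest the other way round, because joint 6 reached its limit on the way. I felt it seat, let go, and both later pictures show it upright across the two walls.
- **Unit at the fence:** I pushed it square to the fence, using about 3–15 N. The reading jumped to about 32 N as it met the fence, above the 25 N you asked for but under the 60 N limit, and I held it there at 23–26 N.
- **Unit at the stop:** I slid it along at about 5 N until the force rose to 22 N at the stop. That place agrees with the stop face I saw, to about 4 mm.
- **Checks that disagreed:** The last picture measurements put the unit 5–13 mm off the fence, and the two cameras disagreed by several mm. I pressed it gently toward the fence again. The tool stopped within about 1 mm of where it had stopped the first time, at 17 N, so I take the unit as flush.
- **Bystanders:** I didn't touch any that I know of. The bottle looked unmoved in the last picture, taken before that final press. I didn't check the dish, brush or tray afterwards. A quick picture comparison at the end (value 45) wasn't usable, because the arm and its shadow had moved.

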